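# Complete the jar block, bolt it down crosswise and start the shaker

### The arm

A 7-joint arm with a two-finger parallel gripper is mounted at the origin on the work surface. World frame = base frame: x ahead of the robot, y to its left, z up, the work surface at z = 0. Lengths are in m, angles in rad, forces in N, time in s.
With the tool pointing down it reaches from about 0.4 to 0.85 m from the base axis. Payload 4.5 kg.
Tool frame: the origin (TCP) lies on the centre line of the jaws, within the pads' length; the fingertips stand 25 mm ahead of it and the grasp point (between the pads) lies 6 mm ahead of it; z points along the fingers, y is the direction in which the jaws open and shut (so a half turn about z gives the same grasp; the last joint's range is limited). The gripper opens to 88 mm and grips with 3 to 60 N. Pads are 18 mm wide; open, the fingers measure 123 mm over their backs; the gripper's body (75 mm by 187 mm) begins 45 mm behind the grasp point.
Start: joints at [1.233, 0.689, -0.195, 1.565, 0.157, 0.902, -0.215], TCP at [0.227, -0.582, 0.264] pointing down, gripper open.
Joint ranges: [-3.01, 3.01], [-0.46, 2.08], [-1.47, 1.51], [0.13, 2.56], [-1, 4.14], [0.04, 2.09], [-2.66, 2.66]. Speed limits (rad/s): [2.57, 2.57, 3.14, 3.14, 3.14, 3.14, 3.14].

### API

Orientations are given as a unit quaternion [x, y, z, w].
In Python, from plant import r, eyes gives the robot as it stands.
- The arm moves only by the tool servo_tool, never from a script. Its argument "deltas" is a list of rows, each an object of numbers: "dx", "dy", "dz": the shift along the tool's x, y, z in units of 60 mm (1.0 is 60 mm); "ax", "ay", "az": the turn, a rotation vector about the tool's x, y, z in units of 6 degrees (1.0 is 6 degrees); "hand": the finger opening in mm, from 0 to 88.1. A call has 1 to 10 rows; each row is the pose to reach, as a shift and turn from the pose commanded when the call began, along the tool's axes at that moment; what a row does not reach only later rows make up. A row lasts 1/8 s, in which the tool goes at most 62.5 mm and 10.7 degrees, less where a joint would pass 70% of its speed; a pose out of reach is approached as far as the arm can. A call with a gripper value outside its range is refused whole. The fingers move at their own pace and stop on an object; "newtons" is the grip in N (left out, the last holds). Time passes only in rows, so rows that repeat a pose let the fingers close. It gives the time, the measured TCP pose, the force and the opening at its end, in the units of the state.
- r.get_state(): the state, without advancing time (a new reading comes with each control period).
- eyes.snapshot(name): name is "scene" or "side" or "wrist"; returns (picture, depth): 420x560x3 uint8, red, green, blue; 420x560 float32, m along the optical axis (not along the pixel's ray), 0 where there is no reading.
- eyes.camera_model(name): a dict with "fx", "fy", "cx", "cy" (pixels), "pose" (4x4, takes a point from camera to world coordinates). Camera axes: x right, y up, looking along -z (the intrinsics and any distortion apply to the point x, -y, -z); pixel columns grow to the right and rows downward; lengths in m; the calibration is good to about 2 mm. The wrist camera is an equidistant fisheye: a pixel r from the principal point sees the ray r / f radians off the axis. A picture is of the moment at which its call begins: read the wrist's pose just before it. camera_model takes no time and is no camera call; for the wrist camera it gives the pose at the moment of the call.
- r.finish_job(): hands the job in, once; it reports no verdict.
The state is a dict: "clock": time; "q": joint angles; "qd": joint speeds; "joint_torque": joint torques, N m; "tool_pos": TCP position; "eef_rot": TCP orientation; "contact_force": force on the tool from outside, world axes, zero at the start; "moment": the same for the moment, N m; "opening": opening from 0.0 (shut) to 1.0 (fully open).
Only numpy, scipy, OpenCV 4.12 (cv2) and the standard library are available. Lean on these libraries where they do the work, as an engineer would, in place of code of your own. Each camera call takes 0.05 s, during which the arm holds its last target.

### The job

Fill every empty pocket of the shaker's aluminium block with a spare jar from the mat, each standing upright on the pocket floor, leaving the jars already in the block in their pockets and the surplus spares standing upright on the bench. Then tighten the four captive clamp bolts fully clockwise to their end stops, one after another and crosswise in the order red, yellow, green, blue, and only then press the green start button. Do not knock the amber bottle.

Things in the scene. Friction and masses are not known exactly. Their poses are not given: they have to be found in the camera images.
- well1 (a point): Pocket 1 of the aluminium block: near row, right (-y). Square, 43 mm wide, 14 mm deep, 64 mm from its neighbours. The point is where the CENTRE of a properly seated jar lies: 28 mm above the pocket floor, 14 mm above the block's top face (which is 70 mm above the bench); x and y axes along the block's sides.
- well2 (a point): Pocket 2 of the aluminium block: near row, left (+y). Square, 43 mm wide, 14 mm deep, 64 mm from its neighbours. The point is where the CENTRE of a properly seated jar lies: 28 mm above the pocket floor, 14 mm above the block's top face (which is 70 mm above the bench); x and y axes along the block's sides.
- well3 (a point): Pocket 3 of the aluminium block: far row, right (-y). Square, 43 mm wide, 14 mm deep, 64 mm from its neighbours. The point is where the CENTRE of a properly seated jar lies: 28 mm above the pocket floor, 14 mm above the block's top face (which is 70 mm above the bench); x and y axes along the block's sides.
- well4 (a point): Pocket 4 of the aluminium block: far row, left (+y). Square, 43 mm wide, 14 mm deep, 64 mm from its neighbours. The point is where the CENTRE of a properly seated jar lies: 28 mm above the pocket floor, 14 mm above the block's top face (which is 70 mm above the bench); x and y axes along the block's sides.
- loaded1_c (a point): Sample jar already standing in one of the pockets, or absent (None); which pocket varies. Same jar as the spares; the point is its centre, 28 mm above its underside. To be left where it is.
- loaded2_c (a point): Sample jar already standing in one of the pockets, or absent (None); which pocket varies. Same jar as the spares; the point is its centre, 28 mm above its underside. To be left where it is.
- loaded3_c (a point): Sample jar already standing in one of the pockets, or absent (None); which pocket varies. Same jar as the spares; the point is its centre, 28 mm above its underside. To be left where it is.
- loaded4_c (a point): Sample jar already standing in one of the pockets, or absent (None); which pocket varies. Same jar as the spares; the point is its centre, 28 mm above its underside. To be left where it is.
- spare1_c (a point): Spare sample jar standing on the bench, on a 1 mm thin teal mat at the robot's right: upright cylinder 36 mm in diameter, 56 mm high, about 60 g, clear glass with an 18 mm high blue cap; the point is its centre, 28 mm above its underside. Grip it in the upper part (about 14 mm above this point), so that the fingertips clear the block when it stands in a pocket.
- spare2_c (a point): Spare sample jar standing on the bench, on a 1 mm thin teal mat at the robot's right: upright cylinder 36 mm in diameter, 56 mm high, about 60 g, clear glass with an 18 mm high blue cap; the point is its centre, 28 mm above its underside. Grip it in the upper part (about 14 mm above this point), so that the fingertips clear the block when it stands in a pocket.
- spare3_c (a point): Spare sample jar standing on the bench, on a 1 mm thin teal mat at the robot's right: upright cylinder 36 mm in diameter, 56 mm high, about 60 g, clear glass with an 18 mm high blue cap; the point is its centre, 28 mm above its underside. Grip it in the upper part (about 14 mm above this point), so that the fingertips clear the block when it stands in a pocket.
- spare4_c (a point): Spare sample jar standing on the bench, on a 1 mm thin teal mat at the robot's right: upright cylinder 36 mm in diameter, 56 mm high, about 60 g, clear glass with an 18 mm high blue cap; the point is its centre, 28 mm above its underside. Grip it in the upper part (about 14 mm above this point), so that the fingertips clear the block when it stands in a pocket.
- spare5_c (a point): Spare sample jar standing on the bench, on a 1 mm thin teal mat at the robot's right: upright cylinder 36 mm in diameter, 56 mm high, about 60 g, clear glass with an 18 mm high blue cap; the point is its centre, 28 mm above its underside. Grip it in the upper part (about 14 mm above this point), so that the fingertips clear the block when it stands in a pocket.
- bolt_red_grip (a point): Grip point of the red captive clamp bolt: an upright bar 42 mm long, 14 mm thick, 34 mm high on a round disc; the point is on the turning axis, 11 mm below the bar's top. Its x axis runs along the bar (it turns with the knob), z up. Bolts sit at the block's four corners on dark discs of 30 mm radius; red and yellow are always diagonally opposite each other, and so are green and blue. The knob can only turn, it does not rise or sink.
- bolt_red (a joint): Turn of the red bolt in rad; grows clockwise seen from above (tightening), from 0 (slack) to the end stop at 3.0 (fully home), where the white line on the bar's end points to the white tick on its disc. Stays where it is left; friction about 0.08 N m. Starts somewhere between 0 and 1.1.
- bolt_yellow_grip (a point): Grip point of the yellow captive clamp bolt: an upright bar 42 mm long, 14 mm thick, 34 mm high on a round disc; the point is on the turning axis, 11 mm below the bar's top. Its x axis runs along the bar (it turns with the knob), z up. Bolts sit at the block's four corners on dark discs of 30 mm radius; red and yellow are always diagonally opposite each other, and so are green and blue. The knob can only turn, it does not rise or sink.
- bolt_yellow (a joint): Turn of the yellow bolt in rad; grows clockwise seen from above (tightening), from 0 (slack) to the end stop at 3.0 (fully home), where the white line on the bar's end points to the white tick on its disc. Stays where it is left; friction about 0.08 N m. Starts somewhere between 0 and 1.1.
- bolt_green_grip (a point): Grip point of the green captive clamp bolt: an upright bar 42 mm long, 14 mm thick, 34 mm high on a round disc; the point is on the turning axis, 11 mm below the bar's top. Its x axis runs along the bar (it turns with the knob), z up. Bolts sit at the block's four corners on dark discs of 30 mm radius; red and yellow are always diagonally opposite each other, and so are green and blue. The knob can only turn, it does not rise or sink.
- bolt_green (a joint): Turn of the green bolt in rad; grows clockwise seen from above (tightening), from 0 (slack) to the end stop at 3.0 (fully home), where the white line on the bar's end points to the white tick on its disc. Stays where it is left; friction about 0.08 N m. Starts somewhere between 0 and 1.1.
- bolt_blue_grip (a point): Grip point of the blue captive clamp bolt: an upright bar 42 mm long, 14 mm thick, 34 mm high on a round disc; the point is on the turning axis, 11 mm below the bar's top. Its x axis runs along the bar (it turns with the knob), z up. Bolts sit at the block's four corners on dark discs of 30 mm radius; red and yellow are always diagonally opposite each other, and so are green and blue. The knob can only turn, it does not rise or sink.
- bolt_blue (a joint): Turn of the blue bolt in rad; grows clockwise seen from above (tightening), from 0 (slack) to the end stop at 3.0 (fully home), where the white line on the bar's end points to the white tick on its disc. Stays where it is left; friction about 0.08 N m. Starts somewhere between 0 and 1.1.
- start_top (a point): Top of the round green start button, 28 mm in diameter, on the white ledge at the shaker's near side; pressed straight down. z up.
- start (a joint): Travel of the start button in m: 0 released, 0.006 fully down (about 4 N); springs back. It counts as pressed beyond 0.004.
- amber_bottle: Bystander: amber bottle, 68 mm wide, 150 mm tall, standing to the left of the shaker; origin under its base. Not to be knocked.
Not all that is in view belongs to the job. What is shaped like the part that bears spare2_c but pink is not meant.

How it is judged:
By the outcome, as a careful person would: the job done as asked, in the order asked, and still so for the second after the job is handed in, with the robot touching nothing.
Of loaded1, loaded2, loaded3, loaded4 only 1 to 3 are there at a start; the rules pass over those that are not, and their reading is None.
At some moment in a run one of spare1, spare2, spare3, spare4, spare5 may be knocked a few centimetres aside while the robot is not near it.
It also fails if it takes over 210 s, if anything falls off the work surface, if the arm or the gripper's body presses on something with over 40 N, if the wrist force passes 120 N, or if a joint passes its speed limit or range.

## Working session

There is one attempt and no reset: what is moved stays moved. The work goes in short steps, Python scripts to look and compute and a tool call to move; the robot and the scene stay as the last step left them, time stands still between calls to the robot, and variables do not carry over. Pictures are saved under pics/ and viewed, and the job is handed in when it is done.

Besides the shell and the picture viewer there is one more tool, called by a JSON object that holds its "method" and its "body", one argument or row to a line. servo_tool: Moves the arm, as the interface text tells. Its arguments: {"type":"object","properties":{"deltas":{"type":"array","items":{"type":"object","properties":{"dx":{"type":"number"},"dy":{"type":"number"},"dz":{"type":"number"},"ax":{"type":"number"},"ay":{"type":"number"},"az":{"type":"number"},"hand":{"type":"number"}}}},"newtons":{"type":"number"}},"required":["deltas"]}

```bash
ls; mkdir -p pics; cat > h.py <<'E'
import numpy as np, cv2
from plant import r, eyes
def snap(n,fn):
    m=eyes.camera_model(n); p,d=eyes.snapshot(n)
    cv2.imwrite('pics/'+fn+'.png',p[:,:,::-1]); np.savez('pics/'+fn+'.npz',p=p,d=d,pose=m['pose'],k=[m['fx'],m['fy'],m['cx'],m['cy']])
    return p,d,m
E
python3 - <<'E'
from h import *
print(r.get_state())
for n in ('scene','side','wrist'):
    p,d,m=snap(n,n+'0'); print(n,m)
E
```

```text
pics
{'clock': 0.0, 'q': array([ 1.23281756,  0.68996738, -0.19450763,  1.56634236,  0.15731265,
        0.90252754, -0.21512614]), 'qd': array([-0.0002877 ,  0.00157833,  0.00070844, -0.00081302,  0.00012687,
        0.00109181, -0.00091846]), 'joint_torque': array([-7.75682274e-04, -5.27572703e+01, -1.26771066e+00, -1.53430098e+01,
       -5.28381276e-02,  6.56928823e-03,  1.61421635e-04]), 'tool_pos': array([ 0.22677882, -0.58176794,  0.26292066]), 'eef_rot': array([ 9.82766203e-01,  1.84850571e-01, -2.46316901e-04, -8.92540503e-04]), 'contact_force': array([-0.2050422 ,  0.08598898,  0.10434787]), 'moment': array([-0.00448521,  0.00089179,  0.01280179]), 'opening': 0.997162059808539}
scene {'fx': 398.5557728335557, 'fy': 398.5557728335557, 'cx': 283.3984671203617, 'cy': 209.942279665692, 'pose': array([[-0.27184603, -0.55550681,  0.78581926,  1.37341357],
       [ 0.96212377, -0.13954682,  0.23418911,  0.24994872],
       [-0.02043507,  0.81971877,  0.57240156,  0.71029012],
       [ 0.        ,  0.        ,  0.        ,  1.        ]])}
side {'fx': 468.45121512617493, 'fy': 468.45121512617493, 'cx': 279.9471898849834, 'cy': 212.68155957923517, 'pose': array([[ 0.99948273,  0.01672311, -0.02747026,  0.49882242],
       [-0.03181615,  0.63877119, -0.76873864, -0.97358229],
       [ 0.00469151,  0.76921499,  0.63897284,  0.89339426],
       [ 0.        ,  0.        ,  0.        ,  1.        ]])}
wrist {'fx': 325.19226210127806, 'fy': 325.19226210127806, 'cx': 282.54797711452295, 'cy': 207.53300006463488, 'pose': array([[ 3.64521092e-01,  8.83368812e-01,  2.94591100e-01,
         3.04239619e-01],
       [-9.31195034e-01,  3.45944302e-01,  1.14884069e-01,
        -5.53198541e-01],
       [-4.27109086e-04, -3.16199435e-01,  9.48692645e-01,
         3.84928285e-01],
       [ 0.00000000e+00,  0.00000000e+00,  0.00000000e+00,
         1.00000000e+00]])}
```

View pics/scene0.png

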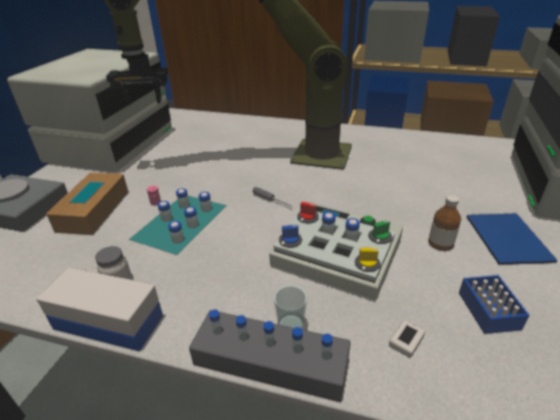

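View pics/side0.png

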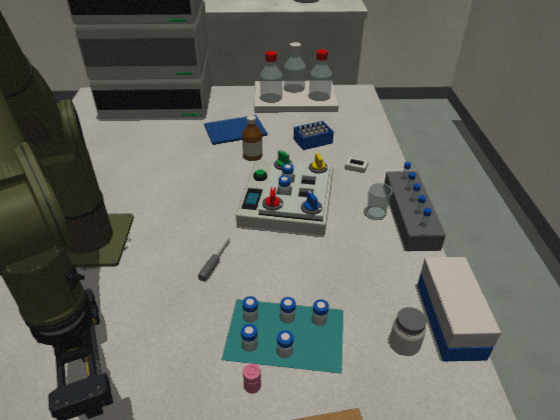

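View pics/wrist0.png

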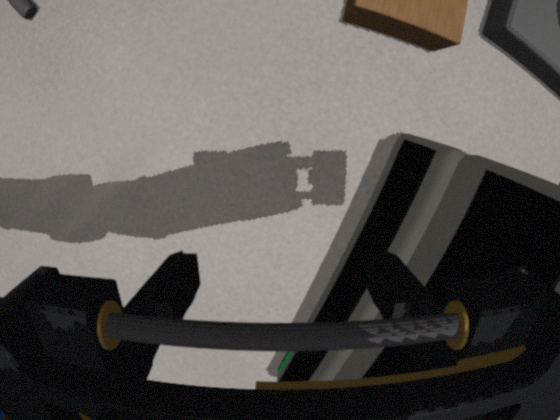

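The scene shows the spares on the mat, in the scene view at (182,195), (205,199), (164,208), (191,214) and (176,229). The pink decoy is at (154,195). The blue-capped vials in the dark rack around (270,330) could also be confused with spares. Two jars stand in the near row at (329,218) and (352,226), and the far pockets at (319,241) and (343,249) look empty. Next I'll check a close crop and measure.

```bash
cat >> h.py <<'E'
def ray(f,u,v):
    fx,fy,cx,cy=f['k']; P=f['pose']
    d=P[:3,:3]@np.array([(u-cx)/fx,-(v-cy)/fy,-1]); return P[:3,3],d
def onz(f,u,v,z):
    o,d=ray(f,u,v); return (o+d*(z-o[2])/d[2]).round(4)
def load(fn): return np.load('pics/'+fn+'.npz')
E
python3 - <<'E'
from h import *
s=load('side0'); c=load('scene0')
a=cv2.resize(s['p'][130:250,225:365],None,fx=5,fy=5,interpolation=2)[:,:,::-1]
b=cv2.resize(c['p'][190:300,260:420],None,fx=5,fy=5,interpolation=2)[:,:,::-1]
cv2.imwrite('pics/sc.png',a);cv2.imwrite('pics/cc.png',b)
a=cv2.resize(s['p'][280:400,215:355],None,fx=5,fy=5,interpolation=2)[:,:,::-1]
cv2.imwrite('pics/mat.png',a)
E
```

```text
(no output)
```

View pics/sc.png

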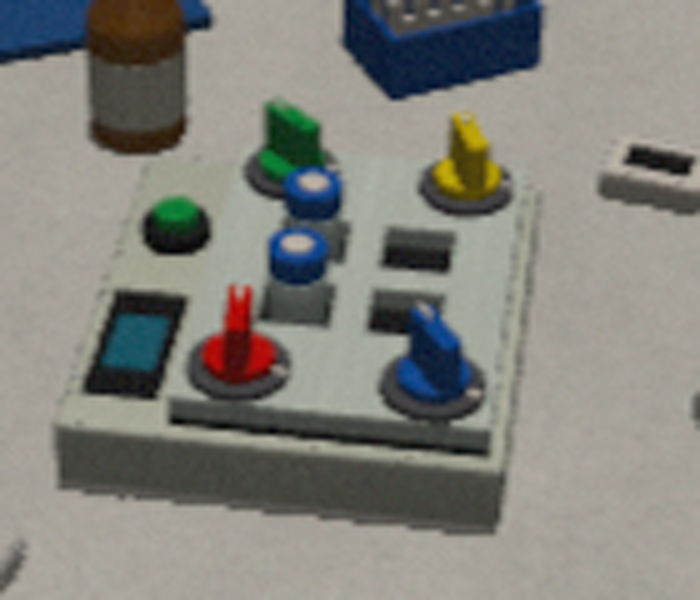

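View pics/cc.png

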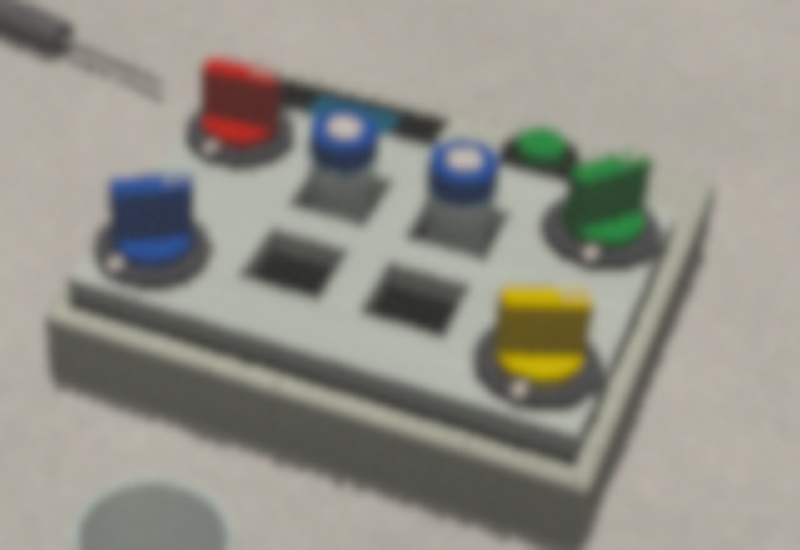

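View pics/mat.png

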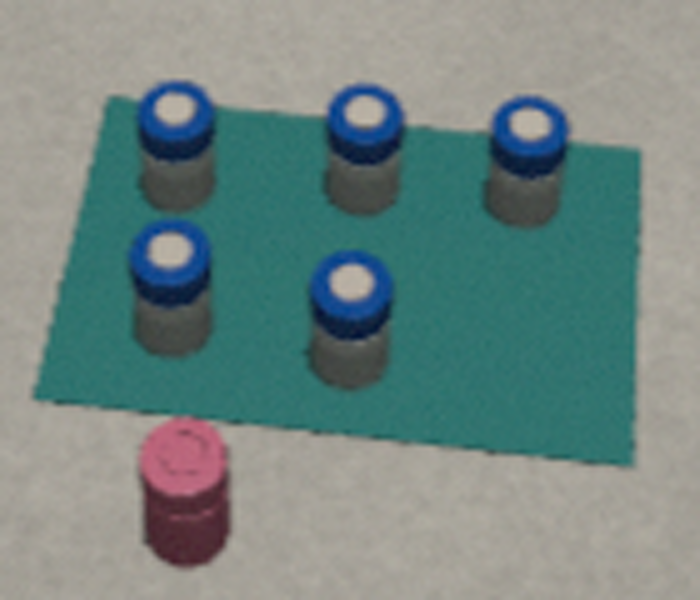

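```bash
python3 - <<'E'
from h import *
s=load('side0'); c=load('scene0')
for (x,y) in [(177,109),(364,110),(530,125),(170,250),(350,283),(185,445)]: print('spare',onz(s,215+x/5-.4,280+y/5-.4,.057))
for n,(x,y),z in [('j far',(312,183),.112),('j near',(298,243),.112),('p4',(418,250),.07),('p3',(405,312),.07),('btn',(177,213),.07)]: print(n,onz(s,225+x/5-.4,130+y/5-.4,z))
for n,(x,y),z in [('jA',(344,126),.112),('jB',(464,158),.112),('p3',(294,265),.07),('p4',(415,299),.07)]: print(n,onz(c,260+x/5-.4,190+y/5-.4,z))
# depth cloud of bolts/jar
for f,nm in((s,'s'),(c,'c')):
    hsv=cv2.cvtColor(f['p'],cv2.COLOR_RGB2HSV); d=f['d']
    fx,fy,cx,cy=f['k']
    v,u=np.mgrid[0:420,0:560]; X=np.stack([(u-cx)/fx*d,-(v-cy)/fy*d,-d,np.ones_like(d)],-1)@f['pose'].T
    for n,lo,hi in [('red',0,6),('yel',22,32),('grn',50,75),('blu',105,125)]:
        m=(hsv[...,0]>=lo)&(hsv[...,0]<=hi)&(hsv[...,1]>130)&(d>0)&(X[...,0]>.45)&(X[...,0]<.8)&(X[...,1]>-.3)&(X[...,1]<.3)&(X[...,2]>.05)
        N,l,st,ce=cv2.connectedComponentsWithStats(m.astype(np.uint8))
        for i in range(1,N):
            if st[i,4]>25:
                P=X[l==i][:,:3]; print(nm,n,ce[i].round(),st[i,4],np.percentile(P,[2,50,98],axis=0).round(3).tolist())
E
```

```text
spare [ 0.4566 -0.2812  0.057 ]
spare [ 0.5417 -0.2842  0.057 ]
spare [ 0.6163 -0.2949  0.057 ]
spare [ 0.455  -0.3584  0.057 ]
spare [ 0.5316 -0.3774  0.057 ]
spare [ 0.4628 -0.4522  0.057 ]
j far [0.5602 0.1815 0.112 ]
j near [0.5495 0.1207 0.112 ]
p4 [0.6241 0.1705 0.07  ]
p3 [0.6117 0.1091 0.07  ]
btn [0.4792 0.213  0.07  ]
jA [0.5448 0.1232 0.112 ]
jB [0.5573 0.1864 0.112 ]
p3 [0.6105 0.1119 0.07  ]
p4 [0.6214 0.1744 0.07  ]
s red [272. 199.] 152 [[0.496, 0.036, 0.074], [0.513, 0.048, 0.085], [0.53, 0.075, 0.115]]
s yel [318. 163.] 141 [[0.64, 0.211, 0.074], [0.657, 0.222, 0.089], [0.677, 0.248, 0.117]]
s grn [282. 158.] 118 [[0.533, 0.234, 0.079], [0.548, 0.246, 0.097], [0.566, 0.262, 0.116]]
s grn [260. 173.] 52 [[0.467, 0.201, 0.06], [0.479, 0.212, 0.068], [0.491, 0.227, 0.074]]
s blu [287. 169.] 71 [[0.545, 0.165, 0.095], [0.56, 0.172, 0.108], [0.575, 0.194, 0.112]]
s blu [284. 182.] 84 [[0.534, 0.103, 0.082], [0.549, 0.11, 0.107], [0.566, 0.169, 0.112]]
s blu [311. 202.] 180 [[0.604, 0.017, 0.075], [0.619, 0.027, 0.092], [0.639, 0.051, 0.116]]
s blu [252. 303.] 56 [[0.452, 
[... 544 characters left out ...]
552, 0.242, 0.112], [0.559, 0.252, 0.115], [0.564, 0.262, 0.119]]
c grn [382. 235.] 44 [[0.546, 0.25, 0.082], [0.56, 0.264, 0.084], [0.568, 0.274, 0.087]]
c blu [190. 212.] 31 [[0.532, -0.294, 0.051], [0.552, -0.274, 0.055], [0.557, -0.265, 0.059]]
c blu [329. 217.] 38 [[0.535, 0.11, 0.108], [0.556, 0.129, 0.112], [0.565, 0.139, 0.115]]
c blu [352. 224.] 31 [[0.56, 0.174, 0.108], [0.572, 0.188, 0.113], [0.577, 0.201, 0.114]]
c blu [176. 226.] 30 [[0.602, -0.298, 0.051], [0.624, -0.281, 0.055], [0.632, -0.273, 0.059]]
c blu [288. 228.] 31 [[0.62, 0.026, 0.111], [0.626, 0.037, 0.115], [0.632, 0.053, 0.117]]
c blu [291. 239.] 62 [[0.62, 0.03, 0.081], [0.631, 0.046, 0.084], [0.639, 0.06, 0.088]]
```

```bash
cat >> h.py <<'E'
from scipy.spatial.transform import Rotation as Ro
def cmd(pos,yaw_deg,base=None):
    """tool-frame deltas (interface units) to a TCP position with tool down and tool x at yaw_deg; assumes commanded ~ measured"""
    st=r.get_state(); R=Ro.from_quat(st['eef_rot']) if base is None else base[1]
    p=st['tool_pos'] if base is None else base[0]
    y=np.deg2rad(yaw_deg); T=Ro.from_matrix(np.array([[np.cos(y),np.sin(y),0],[np.sin(y),-np.cos(y),0],[0,0,-1]]))
    d=R.inv().apply(np.array(pos)-p)/.06; a=np.rad2deg((R.inv()*T).as_rotvec())/6
    m=R.as_matrix(); print('t',round(st['clock'],2),'tcp',st['tool_pos'].round(4),'yaw',np.rad2deg(np.arctan2(m[1,0],m[0,0])).round(2),'q7',st['q'][6].round(2),'op',round(st['opening']*88.1,1),'F',st['contact_force'].round(1))
    print('d',d.round(3),'a',a.round(2))
def wray(f,u,v):
    fx,fy,cx,cy=f['k']; a=np.array([u-cx,-(v-cy)]); rr=np.hypot(*a); th=rr/fx
    dc=np.array([a[0]/rr*np.sin(th),a[1]/rr*np.sin(th),-np.cos(th)]) if rr>0 else np.array([0,0,-1.])
    return f['pose'][:3,3],f['pose'][:3,:3]@dc
def wz(f,u,v,z):
    o,d=wray(f,u,v); return (o+d*(z-o[2])/d[2]).round(4)
E
python3 - <<'E'
from h import *
s=load('side0'); c=load('scene0')
print('bottle cap',onz(s,252,119,.150),onz(c,452,201,.15), 'base',onz(s,252,158,0),onz(c,444,247,0))
cmd([.50,-.33,.26],0)
E
```

```text
bottle cap [0.4547 0.4022 0.15  ] [0.464  0.4189 0.15  ] base [0.4497 0.4007 0.    ] [0.4611 0.43   0.    ]
t 0.15 tcp [ 0.2269 -0.5819  0.2631] yaw 21.3 q7 -0.22 op 87.8 F [-0.4 -0.2 -0.2]
d [ 5.767 -2.258  0.054] a [-0.01  0.    3.55]
```

{"method": "servo_tool", "body": {
  "deltas": [
    {"dx":5.77,"dy":-2.26,"dz":0.05,"az":3.55,"hand":60},
    {"dx":5.77,"dy":-2.26,"dz":0.05,"az":3.55,"hand":60},
    {"dx":5.77,"dy":-2.26,"dz":0.05,"az":3.55,"hand":60},
    {"dx":5.77,"dy":-2.26,"dz":0.05,"az":3.55,"hand":60},
    {"dx":5.77,"dy":-2.26,"dz":0.05,"az":3.55,"hand":60},
    {"dx":5.77,"dy":-2.26,"dz":0.05,"az":3.55,"hand":60},
    {"dx":5.77,"dy":-2.26,"dz":0.05,"az":3.55,"hand":60},
    {"dx":5.77,"dy":-2.26,"dz":0.05,"az":3.55,"hand":60},
    {"dx":5.77,"dy":-2.26,"dz":0.05,"az":3.55,"hand":60}
  ]
}}

```text
schema error: expected keys dx, dy, dz, ax, ay, az, hand
```

```bash
python3 - <<'E'
from h import *
p,d,m=snap('wrist','w1'); cmd([.6163,-.2949,.12],0)
f=load('w1'); hsv=cv2.cvtColor(p,cv2.COLOR_RGB2HSV)
mk=((hsv[...,0]>100)&(hsv[...,0]<125)&(hsv[...,1]>130)).astype(np.uint8)
cs,_=cv2.findContours(mk,0,2)
for c in cs:
    if cv2.contourArea(c)>150:
        (x,y),_,_=cv2.fitEllipse(c); print(round(x),round(y),cv2.contourArea(c),wz(f,x,y,.05))
E
```

```text
t 0.2 tcp [ 0.2269 -0.582   0.2632] yaw 21.31 q7 -0.22 op 87.8 F [0.3 0.3 0.1]
d [ 7.785 -2.097  2.389] a [-0.01  0.    3.55]
```

View pics/w1.png

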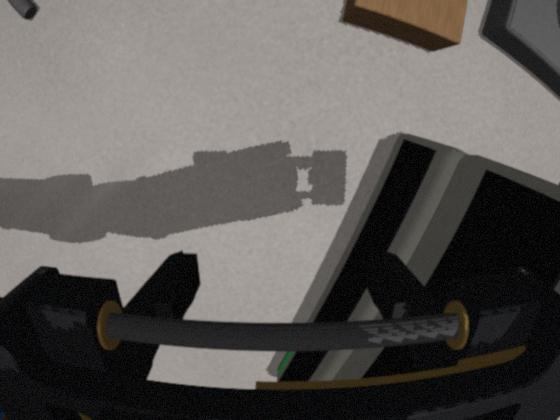

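All seven keys are needed in each row, so the move didn't run. I'll resend it.

{"method": "servo_tool", "body": {
  "deltas": [
    {"dx":5.77,"dy":-2.26,"dz":0.05,"ax":0,"ay":0,"az":3.55,"hand":60},
    {"dx":5.77,"dy":-2.26,"dz":0.05,"ax":0,"ay":0,"az":3.55,"hand":60},
    {"dx":5.77,"dy":-2.26,"dz":0.05,"ax":0,"ay":0,"az":3.55,"hand":60},
    {"dx":5.77,"dy":-2.26,"dz":0.05,"ax":0,"ay":0,"az":3.55,"hand":60},
    {"dx":5.77,"dy":-2.26,"dz":0.05,"ax":0,"ay":0,"az":3.55,"hand":60},
    {"dx":5.77,"dy":-2.26,"dz":0.05,"ax":0,"ay":0,"az":3.55,"hand":60},
    {"dx":5.77,"dy":-2.26,"dz":0.05,"ax":0,"ay":0,"az":3.55,"hand":60},
    {"dx":5.77,"dy":-2.26,"dz":0.05,"ax":0,"ay":0,"az":3.55,"hand":60},
    {"dx":5.77,"dy":-2.26,"dz":0.05,"ax":0,"ay":0,"az":3.55,"hand":60}
  ]
}}

```text
clock: 1.32
tool_pos: [0.4987, -0.3321, 0.2607]
eef_rot: [1.0, -0.002, -0.001, 0.001]
contact_force: [0.1, -0.3, -0.4]
opening: 0.677
```

```bash
cat > look.py <<'E'
from h import *
import sys
def caps(fn):
    p,d,m=snap('wrist',fn)
    f=load(fn); hsv=cv2.cvtColor(p,cv2.COLOR_RGB2HSV)
    mk=((hsv[...,0]>100)&(hsv[...,0]<125)&(hsv[...,1]>130)).astype(np.uint8)
    cs,_=cv2.findContours(mk,0,2)
    for c in cs:
        if cv2.contourArea(c)>150:
            (x,y),_,_=cv2.fitEllipse(c); print(round(x),round(y),cv2.contourArea(c),wz(f,x,y,.05))
if __name__=='__main__': caps(sys.argv[1])
E
python3 look.py w1; python3 -c "
from h import *
cmd([.6163,-.2949,.12],0)"
```

```text
304 222 810.0 [ 0.4538 -0.3573  0.05  ]
233 222 813.5 [ 0.4547 -0.2796  0.05  ]
323 152 910.5 [ 0.5311 -0.3763  0.05  ]
234 143 912.5 [ 0.5409 -0.2835  0.05  ]
244 73 312.0 [ 0.613  -0.2953  0.05  ]
t 1.38 tcp [ 0.4988 -0.332   0.2607] yaw -0.19 q7 -1.1 op 59.8 F [-0.4  0.4 -0.5]
d [ 1.957 -0.627  2.343] a [ 0.01  0.01 -0.03]
```

View pics/w1.png

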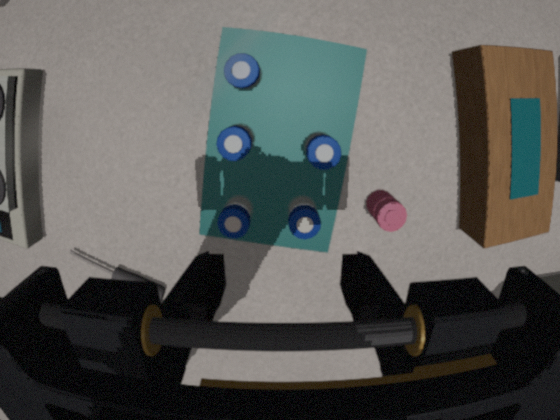

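The wrist view shows five spares with blue caps. The far one is at (244,73), and the pink jar at (391,215) is the decoy. The wrist and side positions agree to within about 2 mm, so I'll take the far spare first.

{"method": "servo_tool", "body": {
  "deltas": [
    {"dx":1.94,"dy":-0.62,"dz":2.2,"ax":0,"ay":0,"az":0,"hand":60},
    {"dx":1.94,"dy":-0.62,"dz":2.2,"ax":0,"ay":0,"az":0,"hand":60},
    {"dx":1.94,"dy":-0.62,"dz":2.2,"ax":0,"ay":0,"az":0,"hand":60},
    {"dx":1.94,"dy":-0.62,"dz":2.2,"ax":0,"ay":0,"az":0,"hand":60},
    {"dx":1.94,"dy":-0.62,"dz":2.9,"ax":0,"ay":0,"az":0,"hand":60},
    {"dx":1.94,"dy":-0.62,"dz":3.53,"ax":0,"ay":0,"az":0,"hand":60},
    {"dx":1.94,"dy":-0.62,"dz":3.53,"ax":0,"ay":0,"az":0,"hand":60}
  ]
}}

```text
clock: 2.25
tool_pos: [0.6136, -0.2943, 0.0476]
eef_rot: [1.0, -0.001, -0.003, -0.0]
contact_force: [-0.5, -0.2, 0.3]
opening: 0.683
```

```bash
python3 -c "
from h import *
cmd([.6155,-.295,.049],0)
snap('side','s1'); snap('wrist','w2')
s=load('side0');p=load('s1')['p']
cv2.imwrite('pics/s1c.png',cv2.resize(p[250:400,200:400],None,fx=4,fy=4)[:,:,::-1])"
```

```text
t 2.25 tcp [ 0.6136 -0.2943  0.0476] yaw -0.14 q7 -1.23 op 60.2 F [-0.5 -0.2  0.3]
d [ 0.032  0.011 -0.023] a [-0.01  0.05 -0.02]
```

View pics/s1c.png

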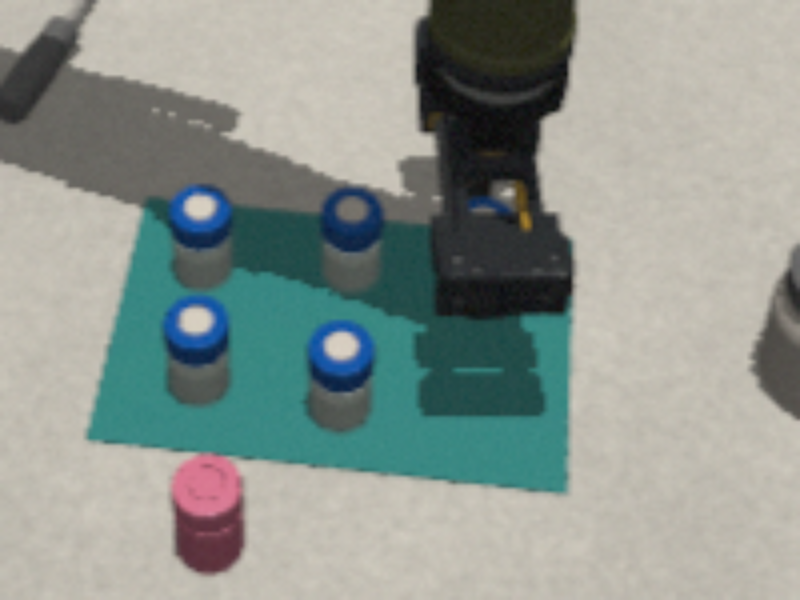

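View pics/w2.png

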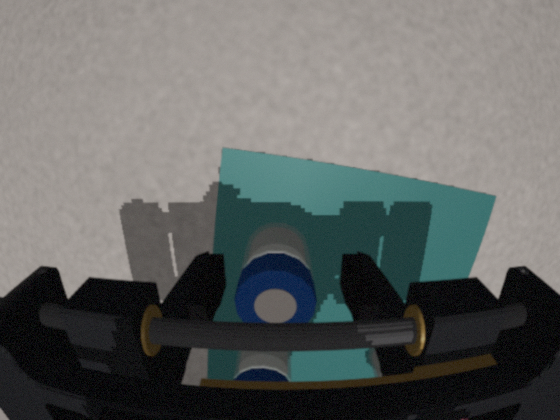

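The jar sits between the fingers, with its cap at (277,300). Now close and lift.

{"method": "servo_tool", "body": {
  "deltas": [
    {"dx":0.03,"dy":0,"dz":0,"ax":0,"ay":0,"az":0,"hand":25},
    {"dx":0.03,"dy":0,"dz":0,"ax":0,"ay":0,"az":0,"hand":25},
    {"dx":0.03,"dy":0,"dz":0,"ax":0,"ay":0,"az":0,"hand":25},
    {"dx":0.03,"dy":0,"dz":0,"ax":0,"ay":0,"az":0,"hand":25},
    {"dx":0.03,"dy":0,"dz":-1,"ax":0,"ay":0,"az":0,"hand":25},
    {"dx":0.03,"dy":0,"dz":-2,"ax":0,"ay":0,"az":0,"hand":25},
    {"dx":0.03,"dy":0,"dz":-2.5,"ax":0,"ay":0,"az":0,"hand":25}
  ],
  "newtons": 20
}}

```text
clock: 3.22
tool_pos: [0.6198, -0.2937, 0.2026]
eef_rot: [1.0, -0.0, 0.002, 0.001]
contact_force: [0.9, 0.7, -1.6]
opening: 0.401
```

```bash
python3 -c "
from h import *
cmd([.52,.13,.23],-10.3)"
```

```text
t 3.23 tcp [ 0.6198 -0.2937  0.2026] yaw -0.0 q7 -1.22 op 35.3 F [ 0.9  0.7 -1.6]
d [-1.662 -7.06  -0.479] a [ 0.02 -0.04  1.72]
```

{"method": "servo_tool", "body": {
  "deltas": [
    {"dx":-1.66,"dy":-7.06,"dz":-0.8,"ax":0,"ay":0,"az":1.72,"hand":25},
    {"dx":-1.66,"dy":-7.06,"dz":-0.8,"ax":0,"ay":0,"az":1.72,"hand":25},
    {"dx":-1.66,"dy":-7.06,"dz":-0.8,"ax":0,"ay":0,"az":1.72,"hand":25},
    {"dx":-1.66,"dy":-7.06,"dz":-0.8,"ax":0,"ay":0,"az":1.72,"hand":25},
    {"dx":-1.66,"dy":-7.06,"dz":-0.8,"ax":0,"ay":0,"az":1.72,"hand":25},
    {"dx":-1.66,"dy":-7.06,"dz":-0.8,"ax":0,"ay":0,"az":1.72,"hand":25},
    {"dx":-1.66,"dy":-7.06,"dz":-0.8,"ax":0,"ay":0,"az":1.72,"hand":25},
    {"dx":-1.66,"dy":-7.06,"dz":-0.8,"ax":0,"ay":0,"az":1.72,"hand":25},
    {"dx":-1.66,"dy":-7.06,"dz":-0.8,"ax":0,"ay":0,"az":1.72,"hand":25},
    {"dx":-1.66,"dy":-7.06,"dz":-0.8,"ax":0,"ay":0,"az":1.72,"hand":25}
  ]
}}

```text
clock: 4.47
tool_pos: [0.5193, 0.1283, 0.2468]
eef_rot: [0.996, -0.092, 0.0, 0.001]
contact_force: [0.3, 0.2, -1.0]
opening: 0.4
```

```bash
python3 -c "
from h import *
snap('wrist','w3')
cmd([.6225,.1725,.15],-10.3)"
```

```text
t 4.53 tcp [0.5193 0.1284 0.2468] yaw -10.52 q7 -2.0 op 35.7 F [-0.  -0.8 -0.7]
d [ 1.556 -1.039  1.612] a [ 0.01 -0.   -0.04]
```

View pics/w3.png

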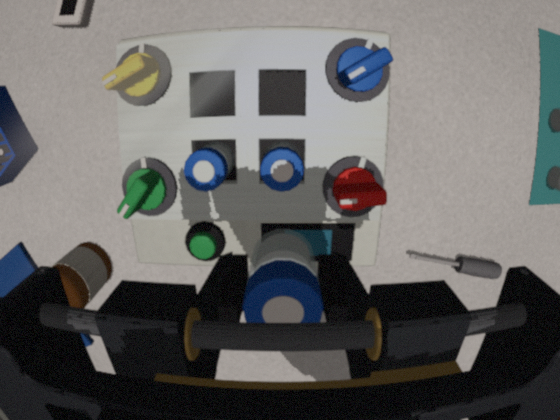

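The wrist view confirms it. Pockets 4 and 3, at (213,93) and (282,93), are empty, and jars stand in the near pockets. All four bolts and their ticks are visible.

```bash
python3 - <<'E'
from h import *
f=load('w3'); g=cv2.cvtColor(f['p'],cv2.COLOR_RGB2GRAY)
s=load('side0')
for (x0,y0,x1,y1) in [(180,58,246,128),(248,58,316,128)]:
    m=(g[y0:y1,x0:x1]<110).astype(np.uint8); N,l,st,ce=cv2.connectedComponentsWithStats(m)
    i=1+np.argmax(st[1:,4]); c=cv2.findContours((l==i).astype(np.uint8),0,2)[0][0]
    b=cv2.boxPoints(cv2.minAreaRect(c))+[x0,y0]
    P=np.array([wz(f,*q,.07) for q in b]); print(b.round(1).tolist(),P[:,:2].tolist(),'ctr',P.mean(0).round(4), np.linalg.norm(P-np.roll(P,1,0),axis=1).round(3))
for n,u,v,z in [('jar4',206,170,.112),('jar',282,170,.112),('btn',202,246,.075)]: print(n,wz(f,u,v,z))
# discs dark: centre + ticks
hsv=cv2.cvtColor(f['p'],cv2.COLOR_RGB2HSV)
for n,u,v in [('yel',142,75),('blu',357,70),('grn',148,187),('red',353,187)]:
    print(n,wz(f,u,v,.075))
a=cv2.resize(f['p'][30:225,95:410],None,fx=2.5,fy=2.5,interpolation=2)[:,:,::-1]; cv2.imwrite('pics/w3c.png',a)
E
```

```text
[[189.5, 72.2], [233.6, 70.7], [235.2, 115.2], [191.0, 116.7]] [[0.6477, 0.19], [0.6391, 0.1494], [0.5983, 0.156], [0.6062, 0.1972]] ctr [0.6228 0.1732 0.07  ] [0.042 0.042 0.041 0.042]
[[259.0, 69.0], [305.0, 69.0], [305.0, 115.0], [259.0, 115.0]] [[0.6358, 0.1266], [0.6283, 0.086], [0.5865, 0.0935], [0.5941, 0.1346]] ctr [0.6112 0.1102 0.07  ] [0.042 0.041 0.042 0.042]
jar4 [0.5601 0.1829 0.112 ]
jar [0.5482 0.1219 0.112 ]
btn [0.4792 0.2173 0.075 ]
yel [0.6574 0.235  0.075 ]
blu [0.6204 0.0401 0.075 ]
grn [0.55   0.2562 0.075 ]
red [0.5128 0.0599 0.075 ]
```

View pics/w3c.png

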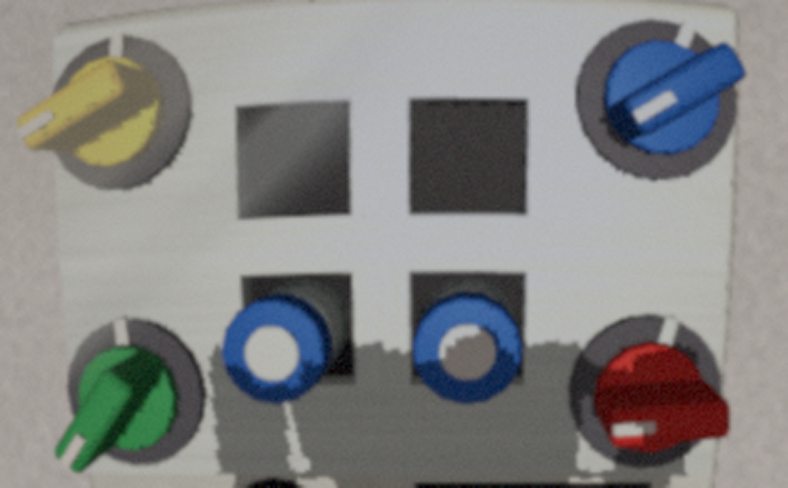

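{"method": "servo_tool", "body": {
  "deltas": [
    {"dx":1.556,"dy":-1.045,"dz":0.3,"ax":0,"ay":0,"az":0,"hand":25},
    {"dx":1.556,"dy":-1.045,"dz":0.3,"ax":0,"ay":0,"az":0,"hand":25},
    {"dx":1.556,"dy":-1.045,"dz":0.6,"ax":0,"ay":0,"az":0,"hand":25},
    {"dx":1.556,"dy":-1.045,"dz":1.3,"ax":0,"ay":0,"az":0,"hand":25},
    {"dx":1.556,"dy":-1.045,"dz":1.5,"ax":0,"ay":0,"az":0,"hand":25},
    {"dx":1.556,"dy":-1.045,"dz":1.5,"ax":0,"ay":0,"az":0,"hand":25}
  ]
}}

```text
clock: 5.28
tool_pos: [0.6219, 0.1745, 0.1565]
eef_rot: [0.996, -0.091, -0.001, 0.0]
contact_force: [0.3, -0.1, 0.1]
opening: 0.404
```

```bash
python3 -c "
from h import *
snap('wrist','w4')
cmd([.6226,.1728,.1035],-10.5)"
```

```text
t 5.33 tcp [0.6227 0.1749 0.1576] yaw -10.38 q7 -2.01 op 35.4 F [ 0.4  0.2 -0.9]
d [0.004 0.035 0.902] a [-0.   -0.01  0.02]
```

View pics/w4.png

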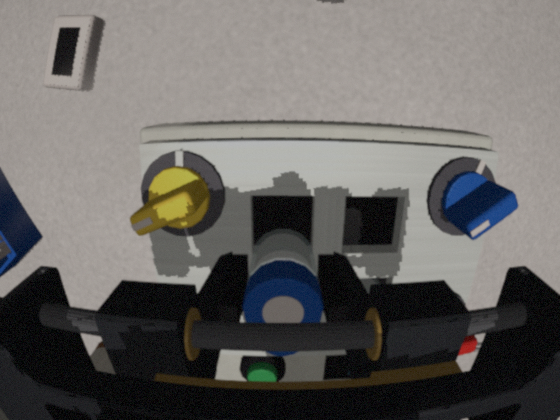

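{"method": "servo_tool", "body": {
  "deltas": [
    {"dx":0,"dy":0.015,"dz":0.3,"ax":0,"ay":0,"az":0,"hand":25},
    {"dx":0,"dy":0.015,"dz":0.6,"ax":0,"ay":0,"az":0,"hand":25},
    {"dx":0,"dy":0.015,"dz":0.8,"ax":0,"ay":0,"az":0,"hand":25},
    {"dx":0,"dy":0.015,"dz":0.9,"ax":0,"ay":0,"az":0,"hand":25},
    {"dx":0,"dy":0.015,"dz":0.9,"ax":0,"ay":0,"az":0,"hand":25}
  ]
}}

```text
clock: 5.95
tool_pos: [0.6291, 0.1736, 0.106]
eef_rot: [0.996, -0.091, 0.008, -0.001]
contact_force: [7.5, -1.7, 11.8]
opening: 0.401
```

```bash
python3 -c "
from h import *
snap('wrist','w5')
cmd([.6226,.1728,.1035],-10.5)
p,_,_=snap('side','s5');a=cv2.resize(p[130:250,225:365],None,fx=5,fy=5,interpolation=2)[:,:,::-1]
p,_,_=snap('scene','c5');b=cv2.resize(p[190:310,260:400],None,fx=5,fy=5,interpolation=2)[:,:,::-1]
cv2.imwrite('pics/s5c.png',cv2.resize(np.hstack([a,b]),(800,343)))"
```

```text
t 6.0 tcp [0.6291 0.1736 0.106 ] yaw -10.42 q7 -2.01 op 35.7 F [ 7.6 -3.4 11.9]
d [-0.104  0.032  0.041] a [-0.03 -0.15  0.01]
```

View pics/s5c.png

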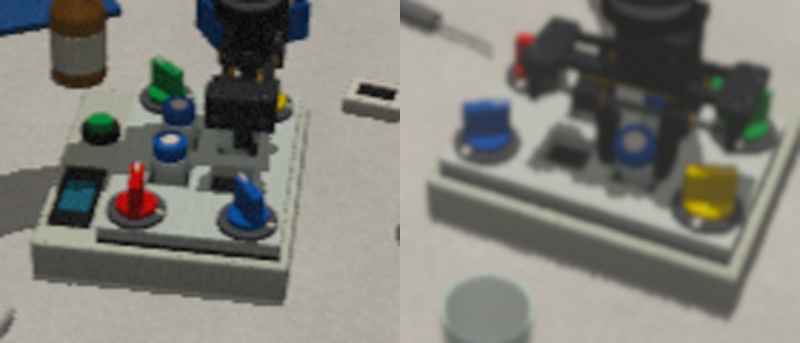

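View pics/w5.png

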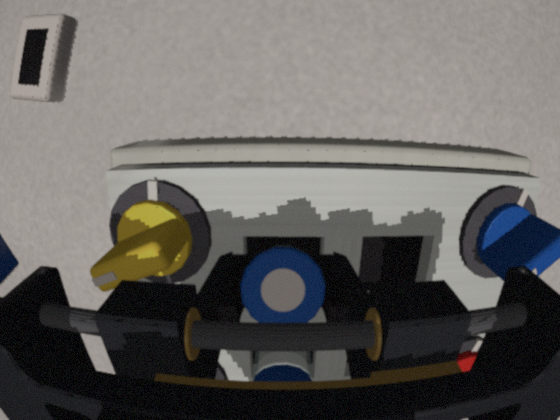

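```bash
python3 -c "
from h import *
p=load('c5')['p'];b=cv2.resize(p[200:280,300:400],None,fx=7,fy=7,interpolation=2)[:,:,::-1]
cv2.imwrite('pics/c5c.png',b)
p=load('s5')['p'];b=cv2.resize(p[145:215,250:340],None,fx=8,fy=8,interpolation=2)[:,:,::-1]
cv2.imwrite('pics/s5d.png',b)"
```

```text
(no output)
```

View pics/c5c.png

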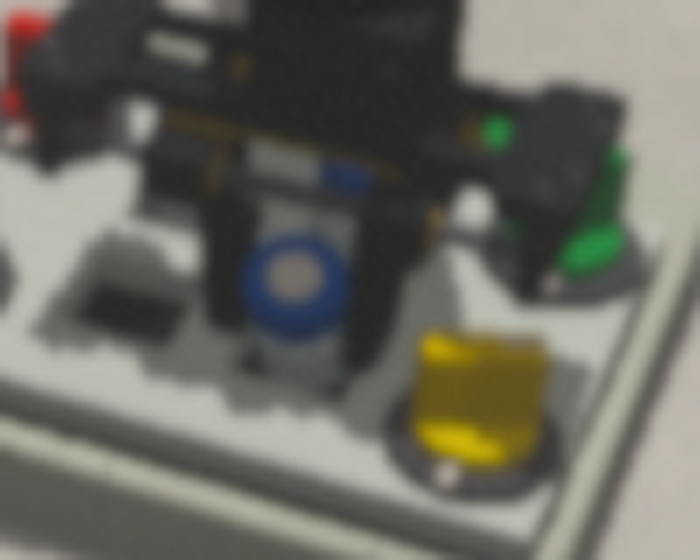

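View pics/s5d.png

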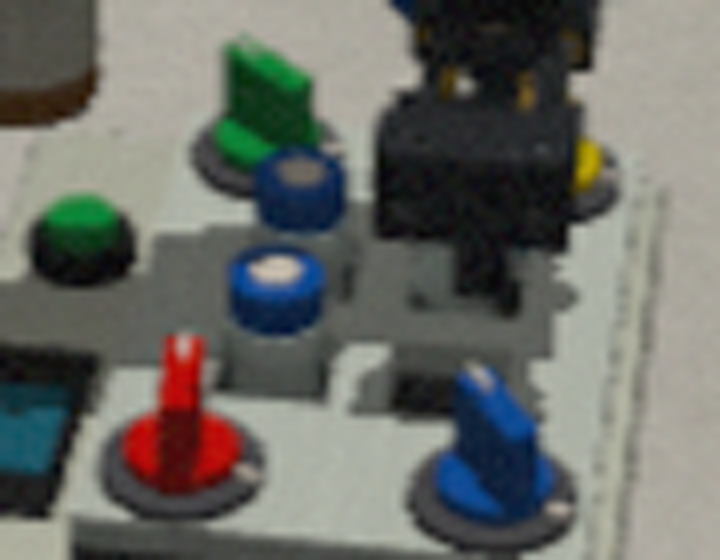

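```bash
python3 - <<'E'
from h import *
for n,tcp,uv in [('w2',[.6136,-.2943,.0476],(276,307)),('w4',[.6227,.1749,.1576],(283,312)),('w3',[.5193,.1284,.2468],(283,313))]:
    f=load(n); print(n, wz(f,*uv,tcp[2]+.0094), tcp)
f=load('w4'); p=f['p']
cv2.imwrite('pics/w4c.png',cv2.resize(p[180:340,180:420],None,fx=3.3,fy=3.3,interpolation=2)[:,:,::-1])
for u,v in [(252,197),(314,197),(406,197),(345,247),(396,247)]: print(u,v,wz(f,u,v,.07))
E
```

```text
w2 [ 0.6153 -0.2933  0.057 ] [0.6136, -0.2943, 0.0476]
w4 [0.6215 0.1732 0.167 ] [0.6227, 0.1749, 0.1576]
w3 [0.5175 0.1273 0.2562] [0.5193, 0.1284, 0.2468]
252 197 [0.6462 0.1894 0.07  ]
314 197 [0.6387 0.1486 0.07  ]
406 197 [0.6273 0.0839 0.07  ]
345 247 [0.5978 0.1319 0.07  ]
396 247 [0.5898 0.0936 0.07  ]
```

View pics/w4c.png

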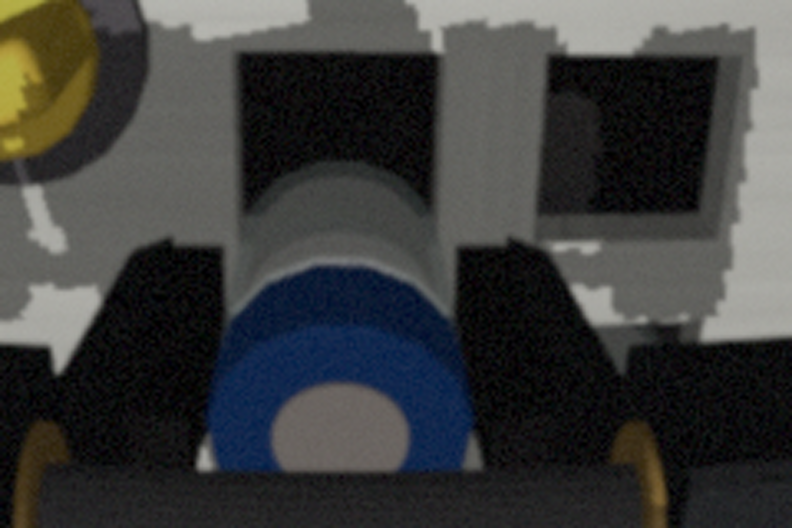

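```bash
python3 - <<'E'
from h import *
f=load('w4'); print(wz(f,283,229,.111), wz(f,283,229,.1115))
f=load('w2'); print(wz(f,276,224,.001))
f=load('w5')
# current pic: cap top centre
print(wz(f,283,290,.117))
E
```

```text
[0.6363 0.1703 0.111 ] [0.6365 0.1703 0.1115]
[ 0.6318 -0.2925  0.001 ]
[0.6397 0.1702 0.117 ]
```

The jar's base caught on the pocket's near lip and the jar pitched in the grip. I'll lift a little and look.

{"method": "servo_tool", "body": {
  "deltas": [
    {"dx":-0.1,"dy":0.015,"dz":-0.5,"ax":0,"ay":0.15,"az":0,"hand":25},
    {"dx":-0.1,"dy":0.015,"dz":-0.8,"ax":0,"ay":0,"az":0,"hand":25},
    {"dx":-0.1,"dy":0.015,"dz":-0.8,"ax":0,"ay":0,"az":0,"hand":25},
    {"dx":-0.1,"dy":0.015,"dz":-0.8,"ax":0,"ay":0,"az":0,"hand":25}
  ]
}}

```text
clock: 6.6
tool_pos: [0.6151, 0.1747, 0.1496]
eef_rot: [0.996, -0.09, -0.001, 0.0]
contact_force: [0.3, -1.0, -0.2]
opening: 0.403
```

```bash
python3 -c "
from h import *
p,_,_=snap('wrist','w6')
cmd([.6226,.1728,.1035],-10.5)
a=cv2.resize(p[160:360,160:440],None,fx=2,fy=2,interpolation=2)[:,:,::-1]
p,_,_=snap('scene','c6');b=cv2.resize(p[200:280,300:400],None,fx=5,fy=5,interpolation=2)[:,:,::-1]
cv2.imwrite('pics/j6.png',a);cv2.imwrite('pics/j6c.png',b)"
```

```text
t 6.65 tcp [0.615  0.1747 0.1495] yaw -10.31 q7 -2.01 op 35.2 F [-0.5  0.5 -1.1]
d [0.132 0.007 0.766] a [0.01 0.02 0.03]
```

View pics/j6.png

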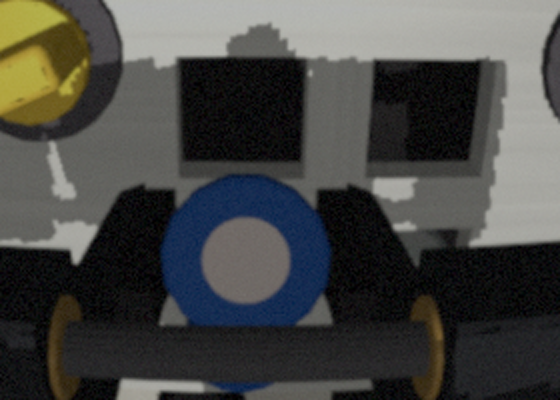

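View pics/j6c.png

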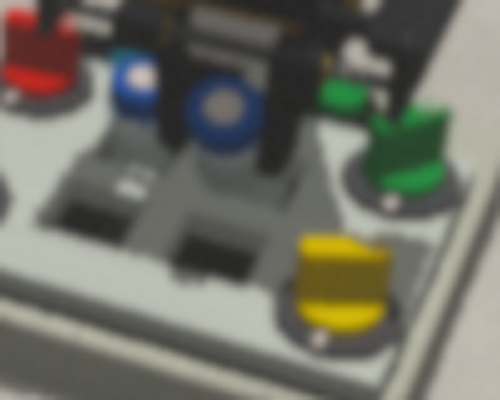

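The jar is pitched about 30°, with its cap forward. I'll stand it on clear bench at about (0.55,-0.15), press it upright there with a light grip, and regrasp.

```bash
python3 -c "
from h import *
f=load('s5');g=cv2.resize(f['p'][180:330,220:420],None,fx=3,fy=3)[:,:,::-1]
for q in [(.55,-.15,0),(.55,-.15,.06)]:
    P=np.linalg.inv(f['pose'])@np.array([*q,1]); fx,fy,cx,cy=f['k']; print(cx+fx*P[0]/-P[2], cy-fy*P[1]/-P[2])
cmd([.55,-.15,.26],0)"
```

```text
288.01387547326664 274.97011110900297
288.3918637377681 258.49054537795985
t 6.7 tcp [0.615  0.1747 0.1495] yaw -10.31 q7 -2.01 op 35.3 F [ 0.6 -0.2 -0.5]
d [-0.1    5.521 -1.835] a [ 0.01  0.02 -1.72]
```

{"method": "servo_tool", "body": {
  "deltas": [
    {"dx":0,"dy":0,"dz":-1,"ax":0,"ay":0,"az":0,"hand":25},
    {"dx":-0.1,"dy":0.6,"dz":-1.83,"ax":0,"ay":0,"az":-0.5,"hand":25},
    {"dx":-0.1,"dy":5.52,"dz":-1.83,"ax":0,"ay":0,"az":-1.7,"hand":25},
    {"dx":-0.1,"dy":5.52,"dz":-1.83,"ax":0,"ay":0,"az":-1.7,"hand":25},
    {"dx":-0.1,"dy":5.52,"dz":-1.83,"ax":0,"ay":0,"az":-1.7,"hand":25},
    {"dx":-0.1,"dy":5.52,"dz":-1.83,"ax":0,"ay":0,"az":-1.7,"hand":25},
    {"dx":-0.1,"dy":5.52,"dz":-1.83,"ax":0,"ay":0,"az":-1.7,"hand":25},
    {"dx":-0.1,"dy":5.52,"dz":-0.5,"ax":0,"ay":0,"az":-1.7,"hand":25},
    {"dx":-0.1,"dy":5.52,"dz":0.6,"ax":0,"ay":0,"az":-1.7,"hand":25},
    {"dx":-0.1,"dy":5.52,"dz":1.0,"ax":0,"ay":0,"az":-1.7,"hand":25}
  ]
}}

```text
clock: 7.95
tool_pos: [0.5492, -0.1497, 0.0878]
eef_rot: [1.0, -0.001, -0.001, -0.0]
contact_force: [0.7, 0.5, -0.1]
opening: 0.405
```

```bash
python3 -c "
from h import *
cmd([.55,-.15,.046],0)
p,_,_=snap('side','s7');a=cv2.resize(p[210:310,230:350],None,fx=5,fy=5,interpolation=2)[:,:,::-1]
cv2.imwrite('pics/s7c.png',a)"
```

```text
t 7.95 tcp [ 0.5492 -0.1497  0.0878] yaw -0.13 q7 -1.39 op 35.7 F [ 0.7  0.5 -0.1]
d [0.015 0.006 0.696] a [-0.01  0.03 -0.02]
```

View pics/s7c.png

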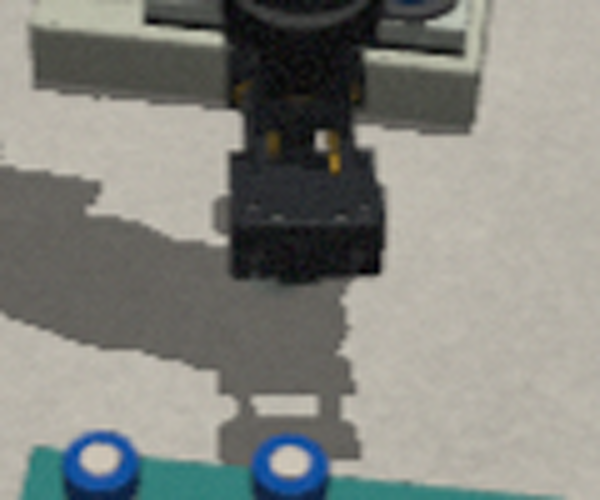

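{"method": "servo_tool", "body": {
  "deltas": [
    {"dx":0,"dy":0,"dz":0.4,"ax":0,"ay":0,"az":0,"hand":25},
    {"dx":0,"dy":0,"dz":0.55,"ax":0,"ay":0,"az":0,"hand":25},
    {"dx":0,"dy":0,"dz":0.6,"ax":0,"ay":0,"az":0,"hand":25},
    {"dx":0,"dy":0,"dz":0.65,"ax":0,"ay":0,"az":0,"hand":25},
    {"dx":0,"dy":0,"dz":0.7,"ax":0,"ay":0,"az":0,"hand":25},
    {"dx":0,"dy":0,"dz":0.7,"ax":0,"ay":0,"az":0,"hand":25}
  ],
  "newtons": 8
}}

```text
clock: 8.75
tool_pos: [0.5512, -0.1501, 0.0499]
eef_rot: [1.0, -0.001, 0.001, 0.0]
contact_force: [-0.6, 0.1, 3.5]
opening: 0.403
```

```bash
python3 -c "
from h import *
cmd([.55,-.15,.046],0)
p,_,_=snap('wrist','w7')"
```

```text
t 8.75 tcp [ 0.5512 -0.1501  0.0499] yaw -0.12 q7 -1.39 op 35.5 F [-0.6  0.1  3.5]
d [-0.019 -0.002  0.065] a [ 0.01 -0.02 -0.02]
```

View pics/w7.png

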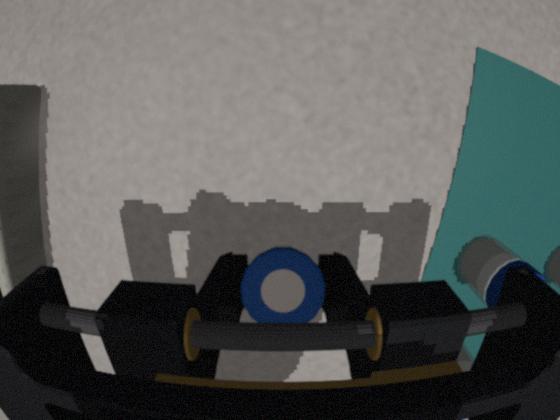

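{"method": "servo_tool", "body": {
  "deltas": [
    {"dx":-0.08,"dy":0,"dz":0.0,"ax":0,"ay":0,"az":0,"hand":25},
    {"dx":-0.16,"dy":0,"dz":0.0,"ax":0,"ay":0,"az":0,"hand":25},
    {"dx":-0.24,"dy":0,"dz":0.0,"ax":0,"ay":0,"az":0,"hand":25},
    {"dx":-0.32,"dy":0,"dz":0.0,"ax":0,"ay":0,"az":0,"hand":25},
    {"dx":-0.4,"dy":0,"dz":0.0,"ax":0,"ay":0,"az":0,"hand":25},
    {"dx":-0.4,"dy":0,"dz":0.0,"ax":0,"ay":0,"az":0,"hand":25}
  ],
  "newtons": 4
}}

```text
clock: 9.55
tool_pos: [0.5257, -0.1499, 0.0488]
eef_rot: [1.0, -0.001, -0.001, -0.0]
contact_force: [-0.9, -0.6, 2.4]
opening: 0.405
```

```bash
python3 -c "
from h import *
cmd([.55,-.15,.046],0)
p,_,_=snap('wrist','w8')"
```

```text
t 9.55 tcp [ 0.5257 -0.1499  0.0488] yaw -0.13 q7 -1.39 op 35.7 F [-0.9 -0.6  2.4]
d [0.405 0.001 0.047] a [-0.    0.01 -0.02]
```

View pics/w8.png

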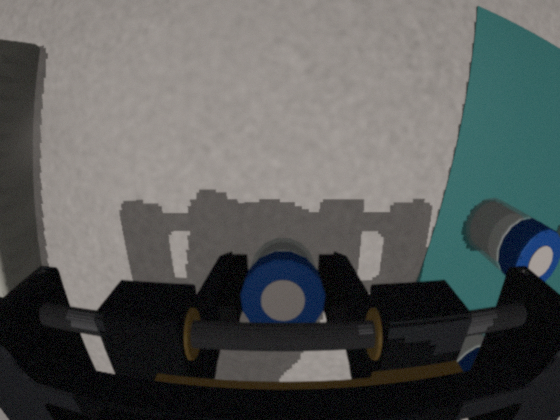

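It's nearly upright. I'll push back a bit more, then open to release.

{"method": "servo_tool", "body": {
  "deltas": [
    {"dx":-0.1,"dy":0,"dz":0.02,"ax":0,"ay":0,"az":0,"hand":25},
    {"dx":-0.18,"dy":0,"dz":0.03,"ax":0,"ay":0,"az":0,"hand":25},
    {"dx":-0.18,"dy":0,"dz":0.03,"ax":0,"ay":0,"az":0,"hand":25},
    {"dx":-0.16,"dy":0,"dz":0.0,"ax":0,"ay":0,"az":0,"hand":56},
    {"dx":-0.16,"dy":0,"dz":0.0,"ax":0,"ay":0,"az":0,"hand":56},
    {"dx":-0.16,"dy":0,"dz":0.0,"ax":0,"ay":0,"az":0,"hand":56}
  ],
  "newtons": 4
}}

```text
clock: 10.35
tool_pos: [0.5171, -0.1498, 0.049]
eef_rot: [1.0, -0.001, 0.0, 0.0]
contact_force: [-1.3, 0.1, -0.3]
opening: 0.638
```

```bash
python3 -c "
from h import *
cmd([.55,-.15,.046],0)
p,_,_=snap('wrist','w9')"
```

```text
t 10.35 tcp [ 0.5171 -0.1498  0.049 ] yaw -0.11 q7 -1.39 op 56.2 F [-1.3  0.1 -0.3]
d [0.548 0.002 0.049] a [ 0.   -0.   -0.02]
```

View pics/w9.png

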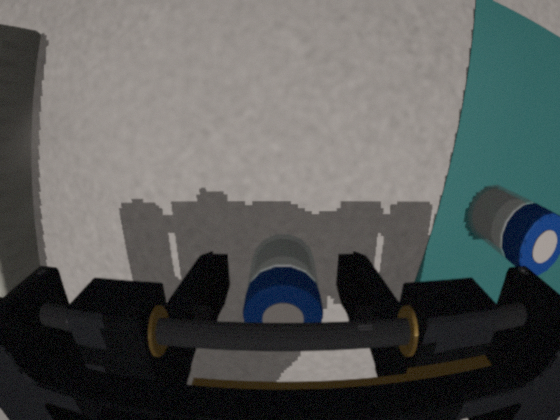

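```bash
python3 -c "
from h import *
f=load('w9'); g=f['p']; hsv=cv2.cvtColor(g,cv2.COLOR_RGB2HSV)
print('base front',wz(f,283,236,0)); 
w=(hsv[...,1]<60)&(g.min(2)>120); 
for u,v in [(283,318)]: print('cap',wz(f,u,v,.056))
f=load('w2'); print('w2 base front',wz(f,276,224,.001),'cap',wz(f,276,305,.057))
cv2.imwrite('pics/w9c.png',cv2.resize(g[220:340,220:350],None,fx=5,fy=5)[:,:,::-1])
"
```

```text
base front [ 0.5261 -0.1515  0.    ]
cap [ 0.5108 -0.1513  0.056 ]
w2 base front [ 0.6318 -0.2925  0.001 ] cap [ 0.6164 -0.2933  0.057 ]
```

View pics/w9c.png

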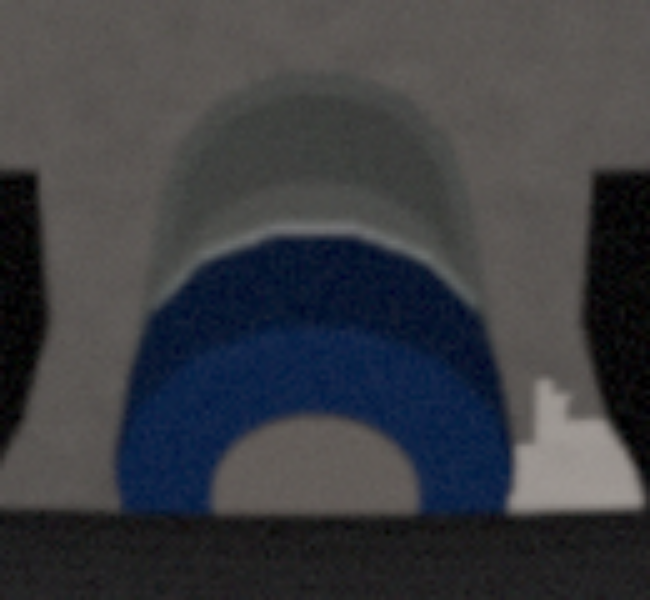

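{"method": "servo_tool", "body": {
  "deltas": [
    {"dx":-0.115,"dy":0.02,"dz":0.0,"ax":0,"ay":0,"az":0,"hand":56},
    {"dx":-0.115,"dy":0.02,"dz":0.0,"ax":0,"ay":0,"az":0,"hand":56},
    {"dx":-0.115,"dy":0.02,"dz":0.0,"ax":0,"ay":0,"az":0,"hand":25},
    {"dx":-0.115,"dy":0.02,"dz":0.0,"ax":0,"ay":0,"az":0,"hand":25},
    {"dx":-0.115,"dy":0.02,"dz":0.0,"ax":0,"ay":0,"az":0,"hand":25}
  ],
  "newtons": 35
}}

```text
clock: 11.02
tool_pos: [0.5102, -0.1509, 0.0489]
eef_rot: [1.0, -0.001, 0.0, 0.0]
contact_force: [0.5, 0.4, -0.8]
opening: 0.398
```

```bash
python3 -c "
from h import *
p,_,_=snap('wrist','w10')
cmd([.5600,.15,.25],-10.5)
f=load('w10')
cv2.imwrite('pics/w10c.png',cv2.resize(p[220:340,220:350],None,fx=5,fy=5)[:,:,::-1])"
```

```text
t 11.07 tcp [ 0.5102 -0.151   0.0489] yaw -0.11 q7 -1.38 op 34.7 F [0.4 0.2 0.5]
d [ 0.821 -5.017 -3.351] a [ 0.   -0.    1.73]
```

View pics/w10c.png

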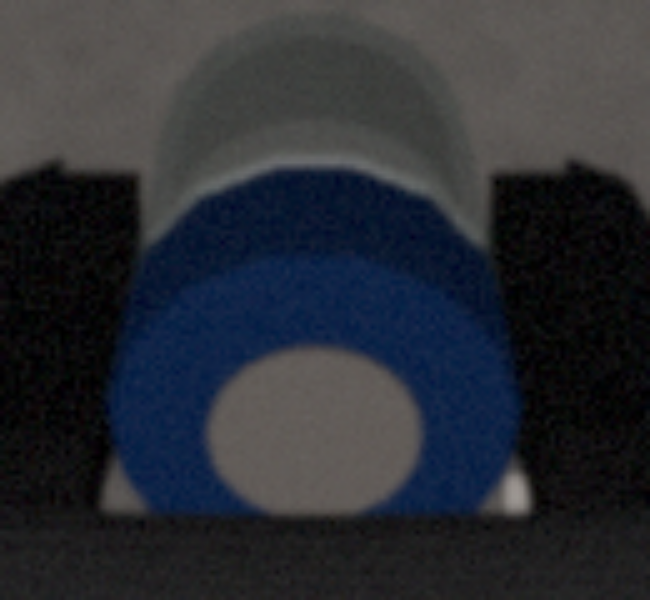

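{"method": "servo_tool", "body": {
  "deltas": [
    {"dx":0,"dy":0,"dz":-1,"ax":0,"ay":0,"az":0,"hand":25},
    {"dx":0.2,"dy":-0.4,"dz":-2,"ax":0,"ay":0,"az":0.2,"hand":25},
    {"dx":0.6,"dy":-1.4,"dz":-2.8,"ax":0,"ay":0,"az":0.5,"hand":25},
    {"dx":1.88,"dy":-5.4,"dz":-3,"ax":0,"ay":0,"az":1.73,"hand":25},
    {"dx":1.88,"dy":-5.4,"dz":-3,"ax":0,"ay":0,"az":1.73,"hand":25},
    {"dx":1.88,"dy":-5.4,"dz":-3,"ax":0,"ay":0,"az":1.73,"hand":25},
    {"dx":1.88,"dy":-5.4,"dz":-3,"ax":0,"ay":0,"az":1.73,"hand":25},
    {"dx":1.88,"dy":-5.4,"dz":-2.6,"ax":0,"ay":0,"az":1.73,"hand":25},
    {"dx":1.88,"dy":-5.4,"dz":-1.9,"ax":0,"ay":0,"az":1.73,"hand":25},
    {"dx":1.88,"dy":-5.4,"dz":-1.9,"ax":0,"ay":0,"az":1.73,"hand":25}
  ]
}}

```text
clock: 12.32
tool_pos: [0.6206, 0.1724, 0.1597]
eef_rot: [0.996, -0.091, -0.004, 0.002]
contact_force: [-0.3, -0.5, -0.9]
opening: 0.399
```

```bash
cat > chk.py <<'E'
from h import *
import sys
fn=sys.argv[1]
st=r.get_state(); p,_,_=snap('wrist',fn)
cmd([float(sys.argv[2]),float(sys.argv[3]),.105],-10.5)
cv2.imwrite('pics/'+fn+'c.png',cv2.resize(p[150:350,170:450],None,fx=2.8,fy=2.8,interpolation=2)[:,:,::-1])
E
python3 chk.py w11 .6226 .1738
```

```text
t 12.38 tcp [0.6224 0.1722 0.1619] yaw -10.51 q7 -1.97 op 34.8 F [ 0.4  0.1 -0.7]
d [ 0.    -0.029  0.949] a [ 0.02  0.03 -0.  ]
```

View pics/w11c.png

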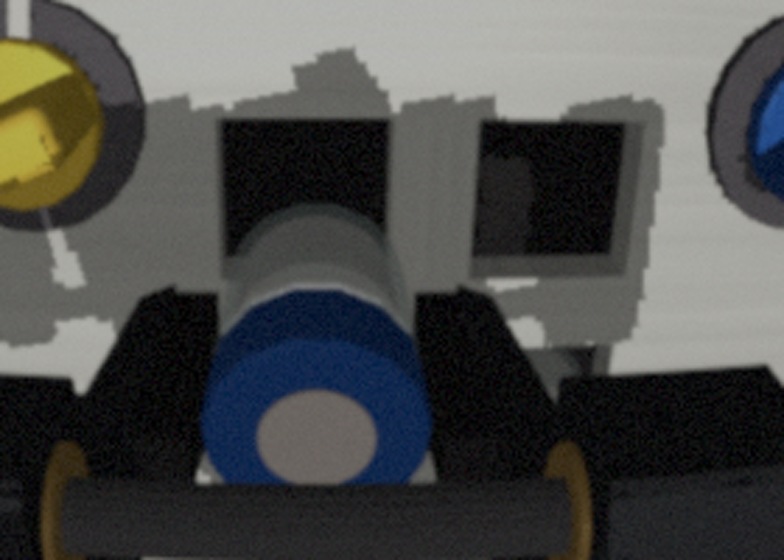

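```bash
cat > off.py <<'E'
from h import *
def off(fn,ul,ur,vt,bu,bv,tcpz,h=.049,zl=.07):
    f=load(fn); c,s=np.cos(np.deg2rad(-10.5)),np.sin(np.deg2rad(-10.5))
    ex=np.array([c,s]); ey=np.array([-s,c])
    P=(wz(f,ul,vt,zl)[:2]+wz(f,ur,vt,zl)[:2])/2; w=np.linalg.norm(wz(f,ul,vt,zl)-wz(f,ur,vt,zl))
    pc=P-ex*.0215; b=wz(f,bu,bv,tcpz-h)[:2]; jc=b-ex*.018
    d=pc-jc; print('pocket',pc.round(4),'w',w.round(4),'jarbase',jc.round(4),'need tool dx,dy(units):',(d@ex/.06).round(3),(-d@ey/.06).round(3))
E
python3 - <<'E'
from off import *
off('w11',170+221/2.8,170+388/2.8,150+119/2.8,170+317/2.8,150+203/2.8,.1619)
f=load('w10');print(wz(f,283,222.5,0))
E
```

```text
pocket [0.6222 0.1731] w 0.0404 jarbase [0.6203 0.1707] need tool dx,dy(units): 0.024 -0.045
[ 0.5275 -0.1526  0.    ]
```

{"method": "servo_tool", "body": {
  "deltas": [
    {"dx":0.025,"dy":-0.04,"dz":0.1,"ax":0,"ay":0,"az":0,"hand":25},
    {"dx":0.025,"dy":-0.04,"dz":0.3,"ax":0,"ay":0,"az":0,"hand":25},
    {"dx":0.025,"dy":-0.04,"dz":0.5,"ax":0,"ay":0,"az":0,"hand":25},
    {"dx":0.025,"dy":-0.04,"dz":0.65,"ax":0,"ay":0,"az":0,"hand":25},
    {"dx":0.025,"dy":-0.04,"dz":0.65,"ax":0,"ay":0,"az":0,"hand":25}
  ]
}}

```text
clock: 13.0
tool_pos: [0.6248, 0.1746, 0.1229]
eef_rot: [0.996, -0.091, -0.001, 0.0]
contact_force: [-0.7, 0.1, 0.1]
opening: 0.401
```

```bash
python3 chk.py w12 .624 .1760
```

```text
t 13.05 tcp [0.6252 0.1747 0.1234] yaw -10.5 q7 -1.97 op 35.3 F [0.8 0.5 0. ]
d [-0.024 -0.017  0.307] a [0.   0.01 0.  ]
```

View pics/w12c.png

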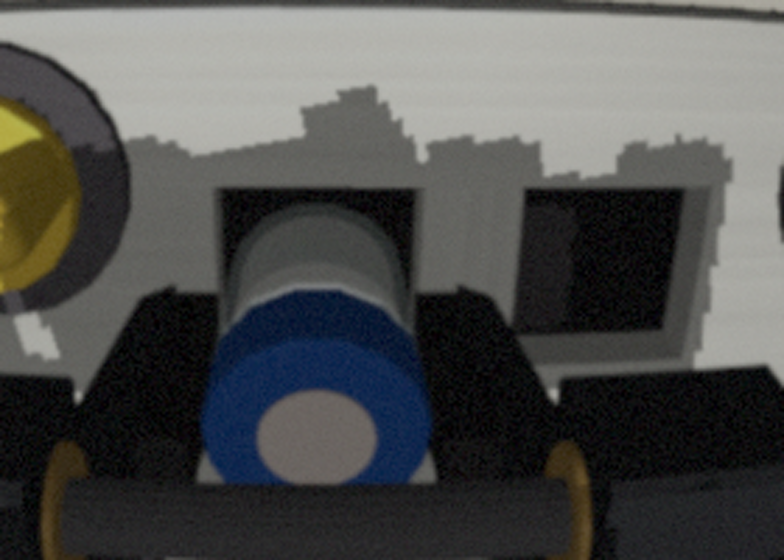

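```bash
python3 - <<'E'
from off import *
off('w12',170+218/2.8,170+418/2.8,150+187/2.8,170+317/2.8,150+203/2.8,.1234)
E
```

```text
pocket [0.6223 0.1732] w 0.041 jarbase [0.6241 0.1731] need tool dx,dy(units): -0.03 0.004
```

{"method": "servo_tool", "body": {
  "deltas": [
    {"dx":-0.025,"dy":0.0,"dz":0.0,"ax":0,"ay":0,"az":0,"hand":25},
    {"dx":-0.025,"dy":0.0,"dz":0.1,"ax":0,"ay":0,"az":0,"hand":25},
    {"dx":-0.025,"dy":0.0,"dz":0.2,"ax":0,"ay":0,"az":0,"hand":25},
    {"dx":-0.025,"dy":0.0,"dz":0.29,"ax":0,"ay":0,"az":0,"hand":25},
    {"dx":-0.025,"dy":0.0,"dz":0.29,"ax":0,"ay":0,"az":0,"hand":25}
  ]
}}

```text
clock: 13.68
tool_pos: [0.6236, 0.175, 0.1058]
eef_rot: [0.996, -0.091, -0.001, 0.0]
contact_force: [-0.0, 0.8, -0.8]
opening: 0.4
```

```bash
python3 chk.py w13 .624 .1747
```

```text
t 13.72 tcp [0.6238 0.1751 0.1062] yaw -10.49 q7 -1.96 op 35.4 F [ 1.  -0.4  0.1]
d [0.004 0.005 0.019] a [0. 0. 0.]
```

View pics/w13c.png

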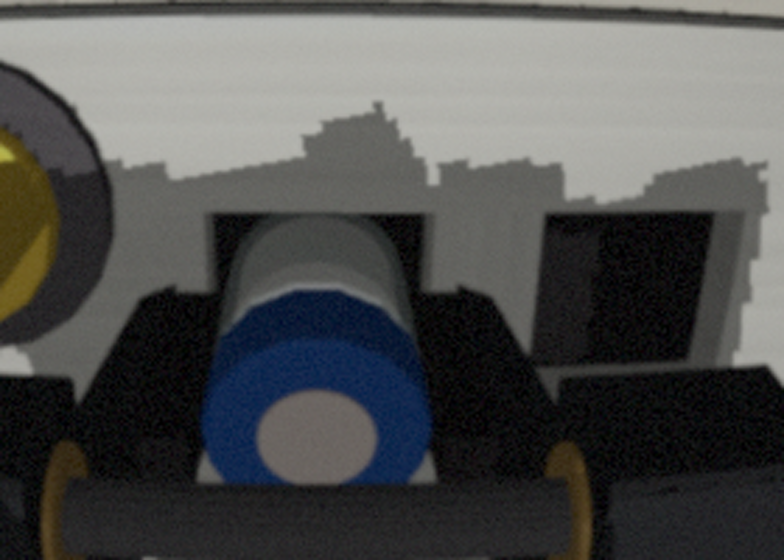

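The jar is down in the pocket with no contact force. Lower 1 mm, release and rise.

{"method": "servo_tool", "body": {
  "deltas": [
    {"dx":0,"dy":0,"dz":0.02,"ax":0,"ay":0,"az":0,"hand":25},
    {"dx":0,"dy":0,"dz":0.02,"ax":0,"ay":0,"az":0,"hand":48},
    {"dx":0,"dy":0,"dz":0.02,"ax":0,"ay":0,"az":0,"hand":48},
    {"dx":0,"dy":0,"dz":0.0,"ax":0,"ay":0,"az":0,"hand":48},
    {"dx":0,"dy":0,"dz":-0.5,"ax":0,"ay":0,"az":0,"hand":48},
    {"dx":0,"dy":0,"dz":-1.4,"ax":0,"ay":0,"az":0,"hand":48},
    {"dx":0,"dy":0,"dz":-2.2,"ax":0,"ay":0,"az":0,"hand":48},
    {"dx":-0.8,"dy":0,"dz":-2.5,"ax":0,"ay":0,"az":0,"hand":60},
    {"dx":-1.2,"dy":0,"dz":-2.5,"ax":0,"ay":0,"az":0,"hand":60},
    {"dx":-1.2,"dy":0,"dz":-2.5,"ax":0,"ay":0,"az":0,"hand":60}
  ]
}}

```text
clock: 14.98
tool_pos: [0.5517, 0.189, 0.2571]
eef_rot: [0.996, -0.09, -0.0, -0.0]
contact_force: [0.7, -0.0, -0.2]
opening: 0.678
```

```bash
python3 -c "
from h import *
snap('wrist','w14'); snap('side','s14')
cmd([.5,-.33,.25],0)
s=load('s14')['p']; cv2.imwrite('pics/s14c.png',cv2.resize(s[270:380,215:345],None,fx=5,fy=5)[:,:,::-1])"
```

```text
t 15.07 tcp [0.554  0.1881 0.2567] yaw -10.5 q7 -2.04 op 60.2 F [0.4 0.  0.9]
d [0.689 8.654 0.112] a [ 0.   -0.01 -1.75]
```

View pics/w14.png

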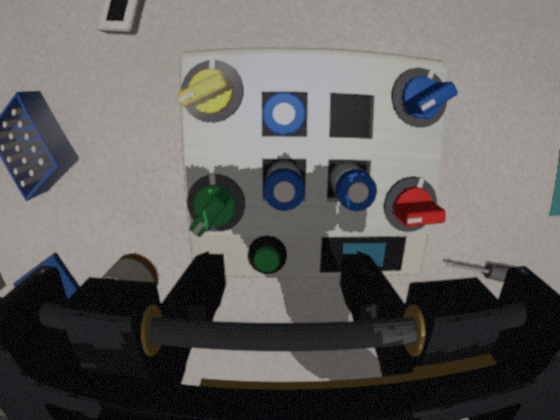

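View pics/s14c.png

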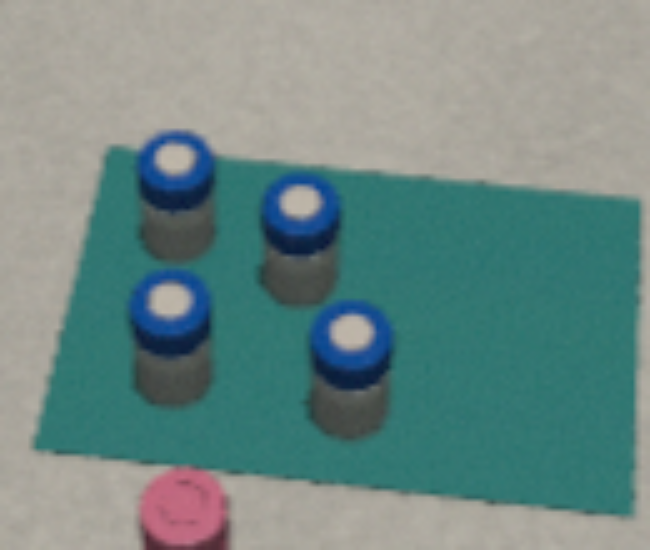

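Jar 4 is seated upright at (284,114). The spare that was second from the left has been shifted by the expected nudge and is still standing. I'll go for the near right spare (0.53,-0.377).

{"method": "servo_tool", "body": {
  "deltas": [
    {"dx":0.69,"dy":8.65,"dz":0.1,"ax":0,"ay":0,"az":-1.75,"hand":56},
    {"dx":0.69,"dy":8.65,"dz":0.1,"ax":0,"ay":0,"az":-1.75,"hand":56},
    {"dx":0.69,"dy":8.65,"dz":0.1,"ax":0,"ay":0,"az":-1.75,"hand":56},
    {"dx":0.69,"dy":8.65,"dz":0.1,"ax":0,"ay":0,"az":-1.75,"hand":56},
    {"dx":0.69,"dy":8.65,"dz":0.1,"ax":0,"ay":0,"az":-1.75,"hand":56},
    {"dx":0.69,"dy":8.65,"dz":0.1,"ax":0,"ay":0,"az":-1.75,"hand":56},
    {"dx":0.69,"dy":8.65,"dz":0.1,"ax":0,"ay":0,"az":-1.75,"hand":56},
    {"dx":0.69,"dy":8.65,"dz":0.1,"ax":0,"ay":0,"az":-1.75,"hand":56},
    {"dx":0.69,"dy":8.65,"dz":0.1,"ax":0,"ay":0,"az":-1.75,"hand":56},
    {"dx":0.69,"dy":8.65,"dz":0.1,"ax":0,"ay":0,"az":-1.75,"hand":56}
  ]
}}

```text
clock: 16.32
tool_pos: [0.4989, -0.3317, 0.25]
eef_rot: [1.0, -0.002, -0.0, 0.0]
contact_force: [0.4, 0.1, -0.2]
opening: 0.637
```

```bash
python3 look.py w15; python3 -c "
from h import *
cmd([.5311,-.376,.049],0)"
```

```text
305 226 856.5 [ 0.4539 -0.3575  0.05  ]
232 225 859.0 [ 0.4548 -0.2796  0.05  ]
255 174 954.5 [ 0.5111 -0.3058  0.05  ]
325 154 973.5 [ 0.5312 -0.3761  0.05  ]
t 16.38 tcp [ 0.4997 -0.3291  0.25  ] yaw -0.01 q7 -1.05 op 55.8 F [-0.3  1.  -0.7]
d [0.523 0.786 3.349] a [-0.01  0.   -0.  ]
```

View pics/w15.png

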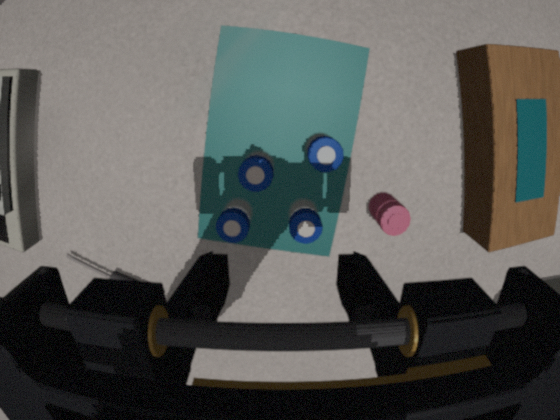

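{"method": "servo_tool", "body": {
  "deltas": [
    {"dx":0.52,"dy":0.78,"dz":0.6,"ax":0,"ay":0,"az":0,"hand":56},
    {"dx":0.52,"dy":0.78,"dz":1.5,"ax":0,"ay":0,"az":0,"hand":56},
    {"dx":0.52,"dy":0.78,"dz":2.2,"ax":0,"ay":0,"az":0,"hand":56},
    {"dx":0.52,"dy":0.78,"dz":2.9,"ax":0,"ay":0,"az":0,"hand":56},
    {"dx":0.52,"dy":0.78,"dz":3.33,"ax":0,"ay":0,"az":0,"hand":56},
    {"dx":0.52,"dy":0.78,"dz":3.33,"ax":0,"ay":0,"az":0,"hand":56},
    {"dx":0.52,"dy":0.78,"dz":3.33,"ax":0,"ay":0,"az":0,"hand":56}
  ]
}}

```text
clock: 17.25
tool_pos: [0.5322, -0.3753, 0.0519]
eef_rot: [1.0, 0.001, 0.001, 0.0]
contact_force: [1.0, -0.1, 1.3]
opening: 0.634
```

```bash
python3 -c "
from h import *
p,_,_=snap('wrist','w16')
cmd([.5311,-.376,.049],0)
cv2.imwrite('pics/w16c.png',cv2.resize(p[220:340,220:350],None,fx=5,fy=5)[:,:,::-1])"
```

```text
t 17.3 tcp [ 0.5321 -0.3759  0.0523] yaw 0.08 q7 -1.01 op 55.9 F [ 0.5 -0.6  0.6]
d [-0.017  0.001  0.056] a [ 0.01 -0.02  0.01]
```

View pics/w16c.png

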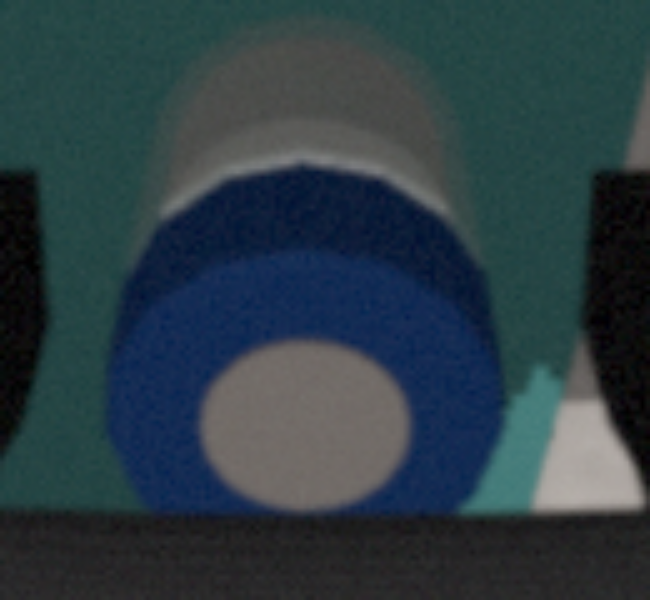

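{"method": "servo_tool", "body": {
  "deltas": [
    {"dx":-0.01,"dy":0,"dz":0.045,"ax":0,"ay":0,"az":0,"hand":56},
    {"dx":-0.01,"dy":0,"dz":0.045,"ax":0,"ay":0,"az":0,"hand":25},
    {"dx":-0.01,"dy":0,"dz":0.045,"ax":0,"ay":0,"az":0,"hand":25},
    {"dx":-0.01,"dy":0,"dz":0.045,"ax":0,"ay":0,"az":0,"hand":25},
    {"dx":-0.01,"dy":0,"dz":0.045,"ax":0,"ay":0,"az":0,"hand":25}
  ],
  "newtons": 35
}}

```text
clock: 17.92
tool_pos: [0.53, -0.3765, 0.0483]
eef_rot: [1.0, -0.0, 0.0, 0.0]
contact_force: [-0.2, 0.2, 2.4]
opening: 0.397
```

```bash
python3 -c "
from h import *
cmd([.6125,.1115,.165],-10.5)"
```

```text
t 17.93 tcp [ 0.53   -0.3765  0.0483] yaw -0.0 q7 -1.01 op 35.0 F [-0.2  0.2  2.4]
d [ 1.375 -8.133 -1.946] a [ 0.   -0.    1.75]
```

{"method": "servo_tool", "body": {
  "deltas": [
    {"dx":0,"dy":0,"dz":-1,"ax":0,"ay":0,"az":0,"hand":25},
    {"dx":0,"dy":0,"dz":-2,"ax":0,"ay":0,"az":0,"hand":25},
    {"dx":0.1,"dy":-0.4,"dz":-2.8,"ax":0,"ay":0,"az":0,"hand":25},
    {"dx":1.37,"dy":-8.1,"dz":-3,"ax":0,"ay":0,"az":1.75,"hand":25},
    {"dx":1.37,"dy":-8.1,"dz":-3,"ax":0,"ay":0,"az":1.75,"hand":25},
    {"dx":1.37,"dy":-8.1,"dz":-3,"ax":0,"ay":0,"az":1.75,"hand":25},
    {"dx":1.37,"dy":-8.1,"dz":-3,"ax":0,"ay":0,"az":1.75,"hand":25},
    {"dx":1.37,"dy":-8.1,"dz":-3,"ax":0,"ay":0,"az":1.75,"hand":25},
    {"dx":1.37,"dy":-8.1,"dz":-3,"ax":0,"ay":0,"az":1.75,"hand":25},
    {"dx":1.37,"dy":-8.1,"dz":-3,"ax":0,"ay":0,"az":1.75,"hand":25}
  ]
}}

```text
clock: 19.18
tool_pos: [0.6071, 0.081, 0.2271]
eef_rot: [0.996, -0.092, 0.0, 0.0]
contact_force: [0.9, -0.3, -0.8]
opening: 0.4
```

```bash
python3 -c "
from h import *
cmd([.6125,.1115,.163],-10.5)"
```

```text
t 19.18 tcp [0.6071 0.081  0.2271] yaw -10.5 q7 -1.83 op 35.2 F [ 0.9 -0.3 -0.8]
d [-0.005 -0.516  1.069] a [ 0. -0. -0.]
```

{"method": "servo_tool", "body": {
  "deltas": [
    {"dx":0,"dy":-0.4,"dz":0.2,"ax":0,"ay":0,"az":0,"hand":25},
    {"dx":0,"dy":-0.48,"dz":0.7,"ax":0,"ay":0,"az":0,"hand":25},
    {"dx":0,"dy":-0.48,"dz":1.07,"ax":0,"ay":0,"az":0,"hand":25},
    {"dx":0,"dy":-0.48,"dz":1.07,"ax":0,"ay":0,"az":0,"hand":25},
    {"dx":0,"dy":-0.48,"dz":1.07,"ax":0,"ay":0,"az":0,"hand":25}
  ]
}}

```text
clock: 19.8
tool_pos: [0.6128, 0.1064, 0.1635]
eef_rot: [0.996, -0.092, 0.0, 0.0]
contact_force: [1.0, 0.9, 0.5]
opening: 0.398
```

```bash
python3 chk.py w17 .6125 .1115
```

```text
t 19.85 tcp [0.6131 0.1067 0.1639] yaw -10.56 q7 -1.85 op 35.6 F [ 0.9 -1.  -0.5]
d [-0.026 -0.077  0.982] a [-0.   -0.02 -0.01]
```

View pics/w17c.png

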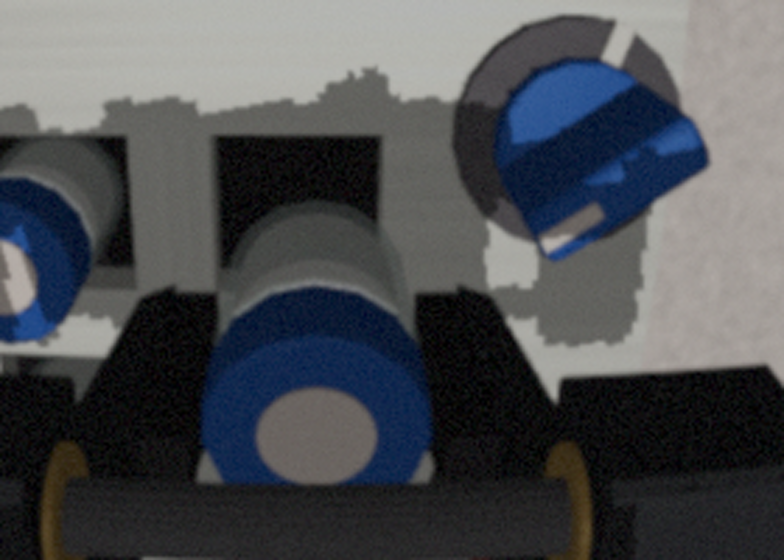

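```bash
python3 - <<'E'
from off import *
off('w17',170+217/2.8,170+381/2.8,150+136/2.8,170+317/2.8,150+201/2.8,.1639,.0473)
E
```

```text
pocket [0.61   0.1097] w 0.0406 jarbase [0.6132 0.1047] need tool dx,dy(units): -0.067 -0.072
```

{"method": "servo_tool", "body": {
  "deltas": [
    {"dx":-0.06,"dy":-0.07,"dz":0.1,"ax":0,"ay":0,"az":0,"hand":25},
    {"dx":-0.06,"dy":-0.07,"dz":0.35,"ax":0,"ay":0,"az":0,"hand":25},
    {"dx":-0.06,"dy":-0.07,"dz":0.6,"ax":0,"ay":0,"az":0,"hand":25},
    {"dx":-0.06,"dy":-0.07,"dz":0.68,"ax":0,"ay":0,"az":0,"hand":25},
    {"dx":-0.06,"dy":-0.07,"dz":0.68,"ax":0,"ay":0,"az":0,"hand":25}
  ]
}}

```text
clock: 20.48
tool_pos: [0.6093, 0.112, 0.1215]
eef_rot: [0.996, -0.092, -0.001, 0.0]
contact_force: [-0.2, -0.1, 0.1]
opening: 0.398
```

```bash
python3 chk.py w18 .6125 .1115
```

```text
t 20.52 tcp [0.6096 0.112  0.122 ] yaw -10.51 q7 -1.85 op 34.9 F [ 0.2 -0.1 -0.9]
d [0.049 0.    0.284] a [ 0.  0. -0.]
```

View pics/w18c.png

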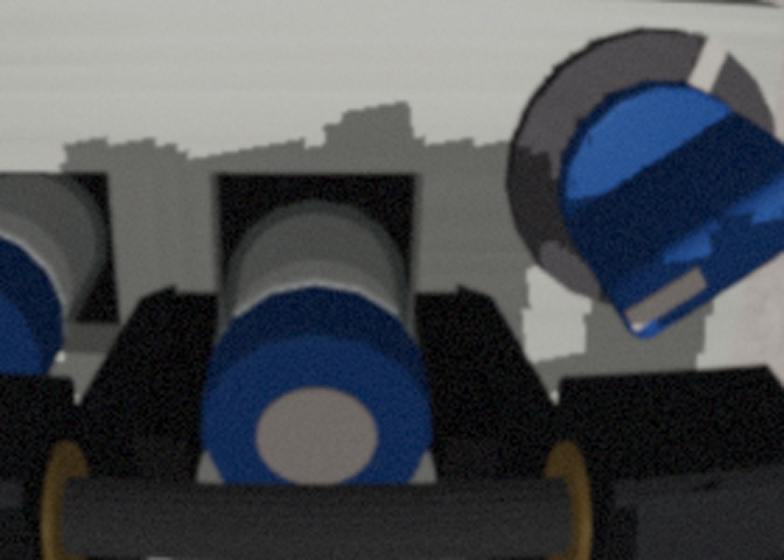

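```bash
python3 - <<'E'
from off import *
off('w18',170+217/2.8,170+416/2.8,150+174/2.8,170+317/2.8,150+200/2.8,.122,.0473)
E
```

```text
pocket [0.6102 0.1103] w 0.0403 jarbase [0.6098 0.1103] need tool dx,dy(units): 0.006 -0.002
```

{"method": "servo_tool", "body": {
  "deltas": [
    {"dx":0.006,"dy":0,"dz":0.1,"ax":0,"ay":0,"az":0,"hand":25},
    {"dx":0.006,"dy":0,"dz":0.2,"ax":0,"ay":0,"az":0,"hand":25},
    {"dx":0.006,"dy":0,"dz":0.3,"ax":0,"ay":0,"az":0,"hand":25},
    {"dx":0.006,"dy":0,"dz":0.31,"ax":0,"ay":0,"az":0,"hand":25},
    {"dx":0.006,"dy":0,"dz":0.31,"ax":0,"ay":0,"az":0,"hand":25}
  ]
}}

```text
clock: 21.15
tool_pos: [0.6099, 0.1122, 0.1041]
eef_rot: [0.996, -0.091, 0.0, -0.0]
contact_force: [-0.2, 0.8, 5.4]
opening: 0.404
```

```bash
python3 chk.py w19 .61 .1115
```

```text
t 21.2 tcp [0.6099 0.1121 0.1041] yaw -10.5 q7 -1.85 op 35.2 F [-1.4  0.2  4.1]
d [ 0.004  0.01  -0.015] a [-0. -0.  0.]
```

View pics/w19c.png

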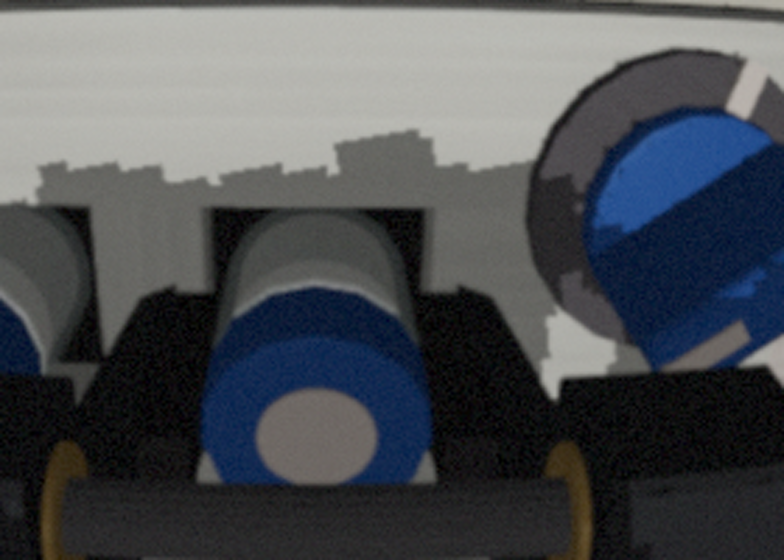

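The jar is seated on the floor, with a contact force of about 4 N upward. Release and rise to view the block.

{"method": "servo_tool", "body": {
  "deltas": [
    {"dx":0,"dy":0,"dz":-0.01,"ax":0,"ay":0,"az":0,"hand":48},
    {"dx":0,"dy":0,"dz":-0.01,"ax":0,"ay":0,"az":0,"hand":48},
    {"dx":0,"dy":0,"dz":-0.01,"ax":0,"ay":0,"az":0,"hand":48},
    {"dx":0,"dy":0,"dz":-0.5,"ax":0,"ay":0,"az":0,"hand":48},
    {"dx":0,"dy":0,"dz":-1.4,"ax":0,"ay":0,"az":0,"hand":48},
    {"dx":0,"dy":0,"dz":-2.3,"ax":0,"ay":0,"az":0,"hand":44},
    {"dx":-0.8,"dy":-0.5,"dz":-2.8,"ax":0,"ay":0,"az":0,"hand":44},
    {"dx":-1.7,"dy":-0.5,"dz":-2.8,"ax":0,"ay":0,"az":0,"hand":44},
    {"dx":-1.7,"dy":-0.5,"dz":-2.8,"ax":0,"ay":0,"az":0,"hand":44},
    {"dx":-1.7,"dy":-0.5,"dz":-2.8,"ax":0,"ay":0,"az":0,"hand":44}
  ]
}}

```text
clock: 22.45
tool_pos: [0.5159, 0.1601, 0.2719]
eef_rot: [0.996, -0.092, 0.001, -0.0]
contact_force: [-0.1, 0.2, 0.3]
opening: 0.499
```

```bash
python3 -c "
from h import *
p,_,_=snap('wrist','w20')
cmd([.5,.06,.2],-10.5)
cv2.imwrite('pics/w20c.png',cv2.resize(p[10:260,140:460],None,fx=2.5,fy=2.4,interpolation=2)[:,:,::-1])
print(r.get_state()['q'].round(2))"
```

```text
t 22.5 tcp [0.5166 0.1599 0.2718] yaw -10.55 q7 -1.99 op 43.9 F [-0.  -0.1 -0.3]
d [0.031 1.687 1.196] a [-0.   -0.02 -0.01]
[-0.5   0.57  0.19  1.83 -0.15  0.76 -1.99]
```

View pics/w20c.png

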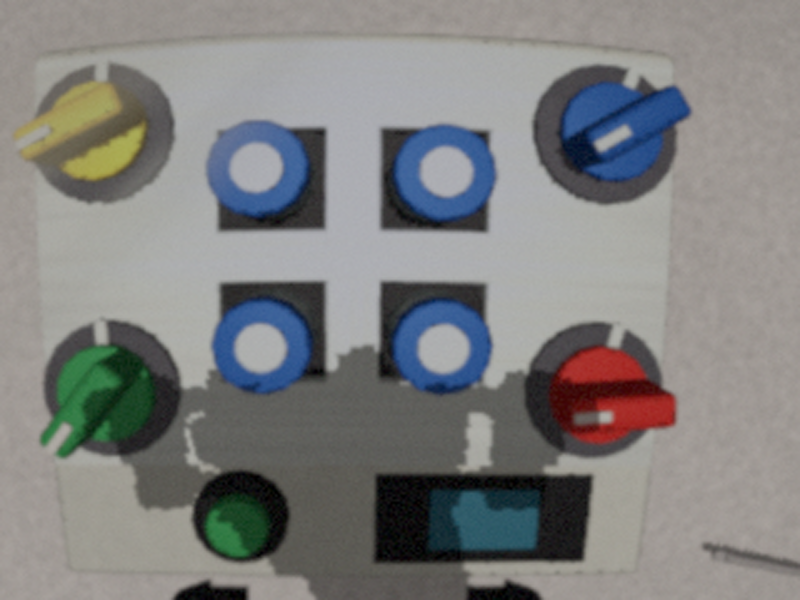

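All four pockets now hold upright jars. Next I'll measure the bolt axes, bars and ticks.

```bash
python3 - <<'E'
from h import *
f=load('w20'); px=lambda x,y:(140+x/2.5-.3,10+y/2.4-.3)
D={'red':((594,389),(617,335),(573,419),(614,416)),'yel':((104,132),(102,72),(17,147),(50,130)),'grn':((112,387),(100,332),(52,450),(71,427)),'blu':((604,134),(633,77),(596,149),(632,127))}
for n,(c,t,l0,l1) in D.items():
    C=wz(f,*px(*c),.073); T=wz(f,*px(*t),.073); A=wz(f,*px(*l0),.117); B=wz(f,*px(*l1),.117)
    ang=lambda v: np.rad2deg(np.arctan2(v[1],v[0]))
    M=(A+B)/2
    print(n,'axis',C[:2],'r_tick',np.linalg.norm(T-C).round(4),'tick',ang(T-C).round(1),'line',M[:2],'dir from axis',ang(M-C).round(1),'r',np.linalg.norm((M-C)[:2]).round(4))
E
python3 - <<'E'
import sys; sys.path.insert(0,'.')
from h import *
p=load('w20')['p']
cv2.imwrite('pics/wb.png',np.vstack([np.hstack([cv2.resize(p[y:y+65,x:x+70],(400,300),interpolation=2) for x,y in r_]) for r_ in [[(145,30),(350,30)],[(145,140),(350,140)]]])[:,:,::-1])
E
```

```text
red axis [0.5134 0.0594] r_tick 0.0254 tick -30.0 line [0.51405 0.07225] dir from axis 87.1 r 0.0129
yel axis [0.658  0.2347] r_tick 0.0263 tick -8.5 line [0.6547 0.2484] dir from axis 103.5 r 0.0141
grn axis [0.5506 0.2557] r_tick 0.0244 tick -2.1 line [0.5415 0.2652] dir from axis 133.8 r 0.0132
blu axis [0.621  0.0397] r_tick 0.0289 tick -35.6 line [0.616  0.0506] dir from axis 114.6 r 0.012
```

View pics/wb.png

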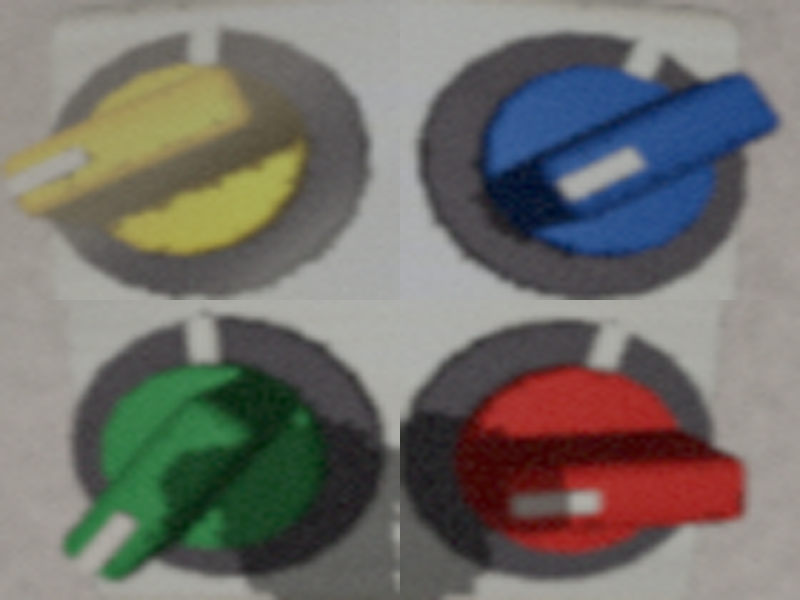

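```bash
python3 -c "
from h import *
cmd([.5137,.061,.2],87)"
```

```text
t 22.5 tcp [0.5166 0.1599 0.2718] yaw -10.55 q7 -1.99 op 43.9 F [-0.  -0.1 -0.3]
d [0.252 1.629 1.196] a [ 1.000e-02 -2.000e-02 -1.626e+01]
```

{"method": "servo_tool", "body": {
  "deltas": [
    {"dx":0.25,"dy":1.63,"dz":0.5,"ax":0,"ay":0,"az":-16.26,"hand":40},
    {"dx":0.25,"dy":1.63,"dz":1.0,"ax":0,"ay":0,"az":-16.26,"hand":40},
    {"dx":0.25,"dy":1.63,"dz":1.2,"ax":0,"ay":0,"az":-16.26,"hand":40},
    {"dx":0.25,"dy":1.63,"dz":1.2,"ax":0,"ay":0,"az":-16.26,"hand":40},
    {"dx":0.25,"dy":1.63,"dz":1.2,"ax":0,"ay":0,"az":-16.26,"hand":40},
    {"dx":0.25,"dy":1.63,"dz":1.2,"ax":0,"ay":0,"az":-16.26,"hand":40},
    {"dx":0.25,"dy":1.63,"dz":1.2,"ax":0,"ay":0,"az":-16.26,"hand":40},
    {"dx":0.25,"dy":1.63,"dz":1.2,"ax":0,"ay":0,"az":-16.26,"hand":40},
    {"dx":0.25,"dy":1.63,"dz":1.2,"ax":0,"ay":0,"az":-16.26,"hand":40},
    {"dx":0.25,"dy":1.63,"dz":1.2,"ax":0,"ay":0,"az":-16.26,"hand":40}
  ]
}}

```text
clock: 23.75
tool_pos: [0.5134, 0.0603, 0.1991]
eef_rot: [0.726, 0.687, 0.0, 0.0]
contact_force: [0.1, -0.8, 0.7]
opening: 0.453
```

```bash
cat > b.py <<'E'
from h import *
import sys
fn=sys.argv[1]; p,_,_=snap('wrist',fn); a=list(map(float,sys.argv[2:6])); cmd(a[:3],a[3]); print(r.get_state()['moment'].round(2), r.get_state()['q'].round(2))
E
python3 b.py w21 .5137 .061 .114 87
```

```text
t 23.8 tcp [0.5131 0.0604 0.1992] yaw 86.8 q7 -0.64 op 39.7 F [-0.5  0.5  0. ]
d [0.009 0.009 1.421] a [ 0.   -0.   -0.03]
[-0.04 -0.05 -0.02] [ 0.    0.66 -0.34  1.95  0.37  0.59 -0.64]
```

View pics/w21.png

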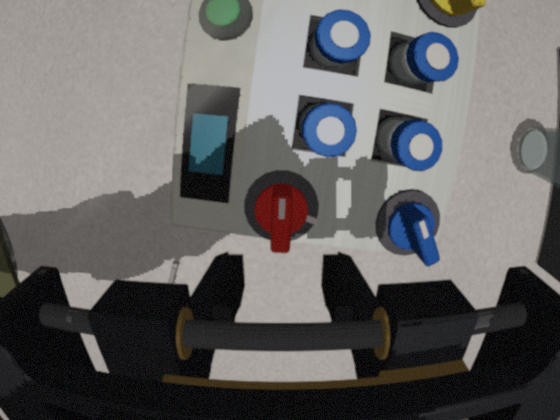

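The red bar is vertical at (282,210), so it lines up with the jaws. Descend and close.

{"method": "servo_tool", "body": {
  "deltas": [
    {"dx":0,"dy":0,"dz":0.7,"ax":0,"ay":0,"az":0,"hand":40},
    {"dx":0,"dy":0,"dz":1.2,"ax":0,"ay":0,"az":0,"hand":40},
    {"dx":0,"dy":0,"dz":1.42,"ax":0,"ay":0,"az":0,"hand":40},
    {"dx":0,"dy":0,"dz":1.42,"ax":0,"ay":0,"az":0,"hand":40},
    {"dx":0,"dy":0,"dz":1.42,"ax":0,"ay":0,"az":0,"hand":5},
    {"dx":0,"dy":0,"dz":1.42,"ax":0,"ay":0,"az":0,"hand":5},
    {"dx":0,"dy":0,"dz":1.42,"ax":0,"ay":0,"az":0,"hand":5},
    {"dx":0,"dy":0,"dz":1.42,"ax":0,"ay":0,"az":0,"hand":5}
  ],
  "newtons": 30
}}

```text
clock: 24.8
tool_pos: [0.5123, 0.0613, 0.1151]
eef_rot: [0.725, 0.689, 0.0, 0.0]
contact_force: [-1.6, -1.2, 6.1]
opening: 0.159
```

```bash
python3 b.py w22 .5137 .061 .114 -30
```

```text
t 24.85 tcp [0.5123 0.0614 0.1151] yaw 87.07 q7 -0.72 op 14.0 F [-1.2 -0.6  6.1]
d [-0.005  0.023  0.019] a [ 1.000e-02 -1.000e-02  1.951e+01]
[-0.03  0.16  0.11] [-0.07  0.8  -0.24  2.01  0.46  0.38 -0.72]
```

{"method": "servo_tool", "body": {
  "deltas": [
    {"dx":0,"dy":0.01,"dz":-0.03,"ax":0,"ay":0,"az":1.5,"hand":5},
    {"dx":0,"dy":0.01,"dz":-0.03,"ax":0,"ay":0,"az":3,"hand":5},
    {"dx":0,"dy":0.01,"dz":-0.03,"ax":0,"ay":0,"az":4.5,"hand":5},
    {"dx":0,"dy":0.01,"dz":-0.03,"ax":0,"ay":0,"az":6,"hand":5},
    {"dx":0,"dy":0.01,"dz":-0.03,"ax":0,"ay":0,"az":7.5,"hand":5},
    {"dx":0,"dy":0.01,"dz":-0.03,"ax":0,"ay":0,"az":9,"hand":5},
    {"dx":0,"dy":0.01,"dz":-0.03,"ax":0,"ay":0,"az":10.5,"hand":5},
    {"dx":0,"dy":0.01,"dz":-0.03,"ax":0,"ay":0,"az":12,"hand":5},
    {"dx":0,"dy":0.01,"dz":-0.03,"ax":0,"ay":0,"az":13.5,"hand":5},
    {"dx":0,"dy":0.01,"dz":-0.03,"ax":0,"ay":0,"az":15,"hand":5}
  ]
}}

```text
clock: 26.1
tool_pos: [0.5124, 0.0612, 0.1153]
eef_rot: [1.0, -0.028, -0.0, 0.0]
contact_force: [1.3, 0.3, -10.3]
opening: 0.16
```

```bash
python3 b.py w23 .5137 .061 .114 -30
```

```text
t 26.15 tcp [0.5124 0.0612 0.1153] yaw -3.46 q7 -1.64 op 13.7 F [  1.5   0.7 -10.2]
d [0.022 0.003 0.021] a [0.01 0.01 4.42]
[ 0.08 -0.3  -0.04] [-0.27  0.8   0.09  2.02 -0.2   0.34 -1.64]
```

View pics/w23.png

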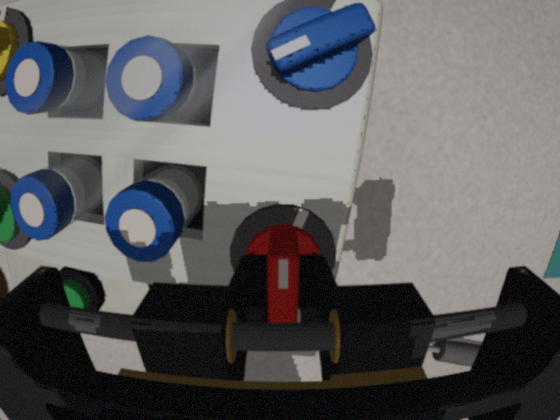

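The turn is working: the bar follows the jaws and the tick at (301,218) is getting close. Continue to the stop.

{"method": "servo_tool", "body": {
  "deltas": [
    {"dx":0,"dy":0,"dz":0.02,"ax":0,"ay":0,"az":1.5,"hand":5},
    {"dx":0,"dy":0,"dz":0.02,"ax":0,"ay":0,"az":3,"hand":5},
    {"dx":0,"dy":0,"dz":0.02,"ax":0,"ay":0,"az":4,"hand":5},
    {"dx":0,"dy":0,"dz":0.02,"ax":0,"ay":0,"az":5,"hand":5},
    {"dx":0,"dy":0,"dz":0.02,"ax":0,"ay":0,"az":6,"hand":5},
    {"dx":0,"dy":0,"dz":0.02,"ax":0,"ay":0,"az":6.5,"hand":5},
    {"dx":0,"dy":0,"dz":0.02,"ax":0,"ay":0,"az":6.5,"hand":5}
  ]
}}

```text
clock: 27.02
tool_pos: [0.5132, 0.0609, 0.1153]
eef_rot: [0.934, -0.356, 0.001, 0.0]
contact_force: [0.9, -3.2, 1.2]
opening: 0.201
```

```bash
python3 b.py w24 .5137 .061 .114 -30
```

```text
t 27.07 tcp [0.5132 0.0609 0.1153] yaw -41.77 q7 -2.02 op 17.9 F [ 0.8 -3.2  2. ]
d [ 0.005 -0.006  0.021] a [-0.   -0.02 -1.96]
[-0.6  -0.23  1.15] [-0.35  0.81  0.23  2.02 -0.49  0.36 -2.02]
```

View pics/w24.png

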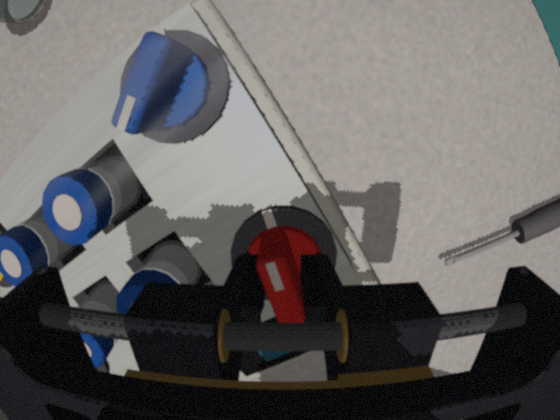

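The red bolt is at its end stop: moment 1.15 N m, and the line points to the tick at (268,213). Release and rise, then on to yellow.

{"method": "servo_tool", "body": {
  "deltas": [
    {"dx":0,"dy":0,"dz":0,"ax":0,"ay":0,"az":-1.0,"hand":40},
    {"dx":0,"dy":0,"dz":0,"ax":0,"ay":0,"az":-1.9,"hand":40},
    {"dx":0,"dy":0,"dz":0,"ax":0,"ay":0,"az":-1.9,"hand":40},
    {"dx":0,"dy":0,"dz":-0.5,"ax":0,"ay":0,"az":-1.9,"hand":40},
    {"dx":0,"dy":0,"dz":-1.4,"ax":0,"ay":0,"az":-1.9,"hand":40},
    {"dx":0,"dy":0,"dz":-1.8,"ax":0,"ay":0,"az":-3,"hand":40},
    {"dx":0,"dy":0,"dz":-1.8,"ax":0,"ay":0,"az":-5,"hand":40}
  ]
}}

```text
clock: 27.95
tool_pos: [0.5134, 0.0618, 0.225]
eef_rot: [0.994, -0.113, 0.002, -0.001]
contact_force: [-0.7, 0.5, 0.1]
opening: 0.453
```

```bash
python3 b.py w25 .658 .2365 .2 103.5
```

```text
t 28.0 tcp [0.5129 0.0617 0.2242] yaw -12.69 q7 -1.76 op 39.8 F [-0.2 -0.1 -0.1]
d [ 1.719 -3.372  0.411] a [ 1.000e-02 -3.000e-02 -1.937e+01]
[ 0.05  0.04 -0.03] [-0.35  0.62  0.23  1.95 -0.24  0.6  -1.76]
```

View pics/w25.png

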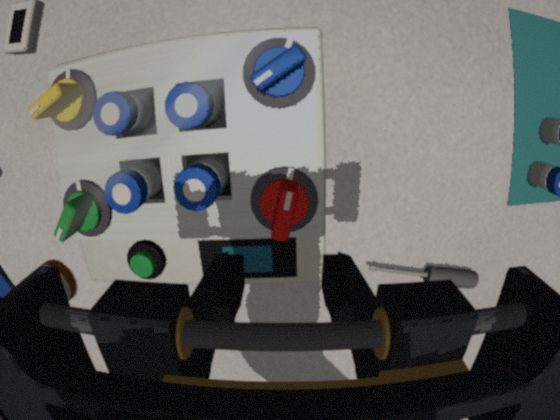

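{"method": "servo_tool", "body": {
  "deltas": [
    {"dx":1.72,"dy":-3.37,"dz":0.2,"ax":0,"ay":0,"az":-19.3,"hand":40},
    {"dx":1.72,"dy":-3.37,"dz":0.2,"ax":0,"ay":0,"az":-19.3,"hand":40},
    {"dx":1.72,"dy":-3.37,"dz":0.2,"ax":0,"ay":0,"az":-19.3,"hand":40},
    {"dx":1.72,"dy":-3.37,"dz":0.2,"ax":0,"ay":0,"az":-19.3,"hand":40},
    {"dx":1.72,"dy":-3.37,"dz":0.2,"ax":0,"ay":0,"az":-19.3,"hand":40},
    {"dx":1.72,"dy":-3.37,"dz":0.4,"ax":0,"ay":0,"az":-19.3,"hand":40},
    {"dx":1.72,"dy":-3.37,"dz":0.4,"ax":0,"ay":0,"az":-19.3,"hand":40},
    {"dx":1.72,"dy":-3.37,"dz":0.4,"ax":0,"ay":0,"az":-19.3,"hand":40},
    {"dx":1.72,"dy":-3.37,"dz":0.4,"ax":0,"ay":0,"az":-19.3,"hand":40},
    {"dx":1.72,"dy":-3.37,"dz":0.4,"ax":0,"ay":0,"az":-19.3,"hand":40}
  ]
}}

```text
clock: 29.25
tool_pos: [0.6583, 0.2346, 0.1981]
eef_rot: [0.68, 0.733, -0.001, -0.001]
contact_force: [1.0, -0.1, -0.2]
opening: 0.454
```

```bash
python3 b.py w26 .658 .2365 .115 103.5
```

```text
t 29.3 tcp [0.6583 0.2343 0.198 ] yaw 94.63 q7 -0.52 op 40.1 F [ 0.8  1.  -0.3]
d [0.037 0.002 1.384] a [-0.03 -0.   -1.48]
[-0.07 -0.09 -0.03] [-0.28  0.87 -0.26  1.37  0.25  0.94 -0.52]
```

View pics/w26.png

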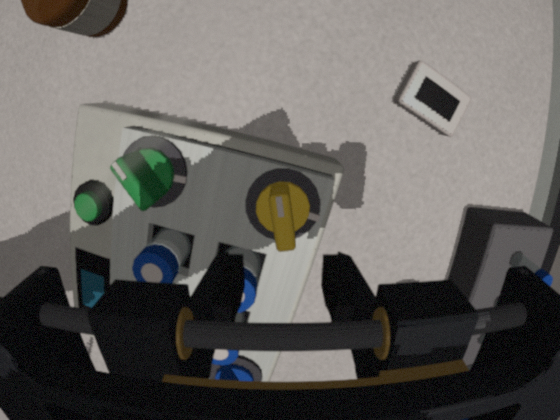

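The yellow bar is at (282,215), still about 8° off. Align, descend and grip.

{"method": "servo_tool", "body": {
  "deltas": [
    {"dx":0.03,"dy":0,"dz":0.4,"ax":0,"ay":0,"az":-1.45,"hand":40},
    {"dx":0.03,"dy":0,"dz":1.0,"ax":0,"ay":0,"az":-1.45,"hand":40},
    {"dx":0.03,"dy":0,"dz":1.3,"ax":0,"ay":0,"az":-1.45,"hand":40},
    {"dx":0.03,"dy":0,"dz":1.36,"ax":0,"ay":0,"az":-1.45,"hand":40},
    {"dx":0.03,"dy":0,"dz":1.36,"ax":0,"ay":0,"az":-1.45,"hand":5},
    {"dx":0.03,"dy":0,"dz":1.36,"ax":0,"ay":0,"az":-1.45,"hand":5},
    {"dx":0.03,"dy":0,"dz":1.36,"ax":0,"ay":0,"az":-1.45,"hand":5},
    {"dx":0.03,"dy":0,"dz":1.36,"ax":0,"ay":0,"az":-1.45,"hand":5}
  ],
  "newtons": 30
}}

```text
clock: 30.3
tool_pos: [0.658, 0.2363, 0.1184]
eef_rot: [0.623, 0.782, -0.001, -0.001]
contact_force: [-5.0, -1.3, 6.0]
opening: 0.155
```

```bash
python3 b.py w27 .658 .2365 .115 -8.5
```

```text
t 30.35 tcp [0.658  0.2363 0.1184] yaw 102.93 q7 -0.43 op 14.0 F [-5.1 -0.8  6. ]
d [0.003 0.    0.057] a [-1.000e-02  2.000e-02  1.857e+01]
[-0.31  0.86 -0.01] [-0.28  0.97 -0.28  1.42  0.32  0.8  -0.43]
```

{"method": "servo_tool", "body": {
  "deltas": [
    {"dx":0,"dy":0,"dz":-0.02,"ax":0,"ay":0,"az":1.5,"hand":5},
    {"dx":0,"dy":0,"dz":-0.02,"ax":0,"ay":0,"az":3,"hand":5},
    {"dx":0,"dy":0,"dz":-0.02,"ax":0,"ay":0,"az":4.5,"hand":5},
    {"dx":0,"dy":0,"dz":-0.02,"ax":0,"ay":0,"az":6,"hand":5},
    {"dx":0,"dy":0,"dz":-0.02,"ax":0,"ay":0,"az":7.5,"hand":5},
    {"dx":0,"dy":0,"dz":-0.02,"ax":0,"ay":0,"az":9,"hand":5},
    {"dx":0,"dy":0,"dz":-0.02,"ax":0,"ay":0,"az":10.5,"hand":5},
    {"dx":0,"dy":0,"dz":-0.02,"ax":0,"ay":0,"az":12,"hand":5},
    {"dx":0,"dy":0,"dz":-0.02,"ax":0,"ay":0,"az":13.5,"hand":5},
    {"dx":0,"dy":0,"dz":-0.02,"ax":0,"ay":0,"az":15,"hand":5}
  ]
}}

```text
clock: 31.6
tool_pos: [0.6569, 0.237, 0.1185]
eef_rot: [0.994, 0.11, -0.002, -0.0]
contact_force: [-4.6, -0.8, 1.0]
opening: 0.155
```

```bash
python3 b.py w28 .658 .2365 .116 -8.5
```

```text
t 31.65 tcp [0.6569 0.2371 0.1185] yaw 12.44 q7 -1.63 op 14.0 F [-5.5  0.1  2.1]
d [0.016 0.013 0.041] a [-0.    0.04  3.49]
[ 0.21  1.18 -0.13] [-0.48  0.97  0.14  1.43 -0.17  0.76 -1.63]
```

{"method": "servo_tool", "body": {
  "deltas": [
    {"dx":0,"dy":0,"dz":0,"ax":0,"ay":0,"az":1.5,"hand":5},
    {"dx":0,"dy":0,"dz":0,"ax":0,"ay":0,"az":3,"hand":5},
    {"dx":0,"dy":0,"dz":0,"ax":0,"ay":0,"az":4,"hand":5},
    {"dx":0,"dy":0,"dz":0,"ax":0,"ay":0,"az":5,"hand":5},
    {"dx":0,"dy":0,"dz":0,"ax":0,"ay":0,"az":5.7,"hand":5},
    {"dx":0,"dy":0,"dz":0,"ax":0,"ay":0,"az":5.7,"hand":5},
    {"dx":0,"dy":0,"dz":0,"ax":0,"ay":0,"az":5.7,"hand":5}
  ]
}}

```text
clock: 32.52
tool_pos: [0.6574, 0.2373, 0.1185]
eef_rot: [0.983, -0.182, -0.002, 0.0]
contact_force: [-6.3, 0.1, 1.5]
opening: 0.17
```

```bash
python3 b.py w29 .658 .2365 .116 -8.5
```

```text
t 32.58 tcp [0.6574 0.2373 0.1185] yaw -20.93 q7 -2.06 op 14.8 F [-4.9  0.1  3.2]
d [0.014 0.01  0.041] a [ 0.    0.03 -2.07]
[0.09 1.19 0.75] [-0.55  0.98  0.3   1.43 -0.35  0.78 -2.06]
```

View pics/w29.png

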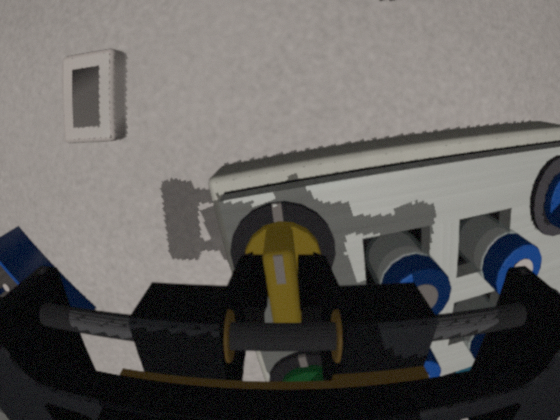

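Yellow is at the stop, with the moment rising and the bar lagging the jaws. One more degree of push, then release and rise.

{"method": "servo_tool", "body": {
  "deltas": [
    {"dx":0,"dy":0,"dz":0,"ax":0,"ay":0,"az":0.8,"hand":5},
    {"dx":0,"dy":0,"dz":0,"ax":0,"ay":0,"az":0.8,"hand":5},
    {"dx":0,"dy":0,"dz":0,"ax":0,"ay":0,"az":-1,"hand":40},
    {"dx":0,"dy":0,"dz":0,"ax":0,"ay":0,"az":-2,"hand":40},
    {"dx":0,"dy":0,"dz":0,"ax":0,"ay":0,"az":-2,"hand":40},
    {"dx":0,"dy":0,"dz":-0.6,"ax":0,"ay":0,"az":-2,"hand":40},
    {"dx":0,"dy":0,"dz":-1.5,"ax":0,"ay":0,"az":-2,"hand":40},
    {"dx":-0.5,"dy":0,"dz":-1.9,"ax":0,"ay":0,"az":-2,"hand":40},
    {"dx":-1.5,"dy":0.3,"dz":-1.9,"ax":0,"ay":0,"az":-2,"hand":40},
    {"dx":-1.9,"dy":0.3,"dz":-1.9,"ax":0,"ay":0,"az":-2,"hand":40}
  ]
}}

```text
clock: 33.83
tool_pos: [0.5432, 0.2609, 0.2331]
eef_rot: [0.997, -0.081, -0.001, -0.0]
contact_force: [1.5, 0.2, 0.6]
opening: 0.454
```

```bash
python3 b.py w30 .551 .2575 .2 133.8
```

```text
t 33.88 tcp [0.5414 0.2633 0.2329] yaw -9.13 q7 -2.01 op 39.9 F [-2.2  0.5 -0.3]
d [0.175 0.07  0.548] a [ -0.05   0.   -23.82]
[0.11 0.28 0.02] [-0.69  0.71  0.29  1.68 -0.27  0.79 -2.01]
```

View pics/w30.png

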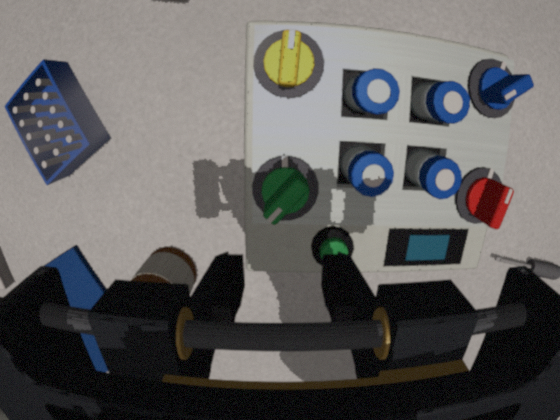

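Yellow's line points to its tick at (290,32). Next is green: rotate about 143° counter-clockwise, high above the block.

{"method": "servo_tool", "body": {
  "deltas": [
    {"dx":0.17,"dy":0.07,"dz":0,"ax":0,"ay":0,"az":-2,"hand":40},
    {"dx":0.17,"dy":0.07,"dz":0,"ax":0,"ay":0,"az":-4,"hand":40},
    {"dx":0.17,"dy":0.07,"dz":0,"ax":0,"ay":0,"az":-16,"hand":40},
    {"dx":0.17,"dy":0.07,"dz":0,"ax":0,"ay":0,"az":-16,"hand":40},
    {"dx":0.17,"dy":0.07,"dz":0,"ax":0,"ay":0,"az":-16,"hand":40},
    {"dx":0.17,"dy":0.07,"dz":0,"ax":0,"ay":0,"az":-16,"hand":40},
    {"dx":0.17,"dy":0.07,"dz":0,"ax":0,"ay":0,"az":-16,"hand":40},
    {"dx":0.17,"dy":0.07,"dz":0,"ax":0,"ay":0,"az":-16,"hand":40},
    {"dx":0.17,"dy":0.07,"dz":0,"ax":0,"ay":0,"az":-16,"hand":40},
    {"dx":0.17,"dy":0.07,"dz":0,"ax":0,"ay":0,"az":-16,"hand":40}
  ]
}}

```text
clock: 35.12
tool_pos: [0.5572, 0.2546, 0.2327]
eef_rot: [0.728, 0.685, 0.001, 0.0]
contact_force: [0.2, 0.4, -0.9]
opening: 0.451
```

```bash
python3 b.py w31 .551 .2575 .2 133.8
```

```text
t 35.17 tcp [0.5569 0.2547 0.2327] yaw 86.43 q7 -0.73 op 40.3 F [0.6 0.3 1.2]
d [ 0.039 -0.102  0.544] a [ 0.01 -0.   -7.89]
[-0.05 -0.08  0.05] [-0.39  0.71 -0.2   1.64  0.18  0.81 -0.73]
```

{"method": "servo_tool", "body": {
  "deltas": [
    {"dx":0.04,"dy":-0.1,"dz":0.3,"ax":0,"ay":0,"az":-7.9,"hand":40},
    {"dx":0.04,"dy":-0.1,"dz":0.54,"ax":0,"ay":0,"az":-7.9,"hand":40},
    {"dx":0.04,"dy":-0.1,"dz":0.54,"ax":0,"ay":0,"az":-7.9,"hand":40},
    {"dx":0.04,"dy":-0.1,"dz":0.54,"ax":0,"ay":0,"az":-7.9,"hand":40},
    {"dx":0.04,"dy":-0.1,"dz":0.54,"ax":0,"ay":0,"az":-7.9,"hand":40},
    {"dx":0.04,"dy":-0.1,"dz":0.54,"ax":0,"ay":0,"az":-7.9,"hand":40}
  ]
}}

```text
clock: 35.92
tool_pos: [0.5504, 0.2577, 0.2001]
eef_rot: [0.392, 0.92, 0.0, 0.0]
contact_force: [-0.4, 0.5, -0.4]
opening: 0.452
```

```bash
python3 b.py w32 .551 .2575 .117 133.8
```

```text
t 35.98 tcp [0.5503 0.2578 0.2001] yaw 133.9 q7 -0.13 op 40.1 F [0.6 0.2 0. ]
d [-0.011  0.005  1.385] a [0.   0.   0.02]
[-0.02 -0.12 -0.01] [-0.28  0.77 -0.43  1.67  0.42  0.79 -0.13]
```

View pics/w32.png

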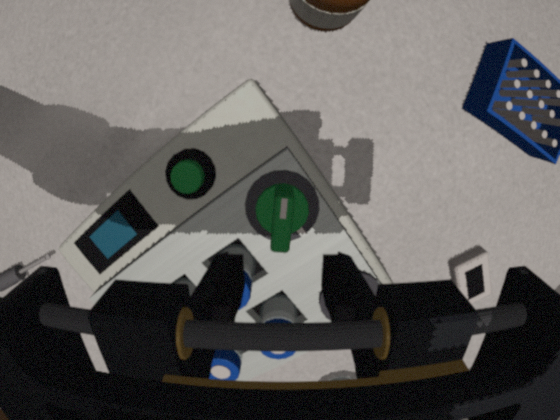

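The green bar is aligned at (282,215), and the bottle at (330,10) is clear. Descend and grip.

{"method": "servo_tool", "body": {
  "deltas": [
    {"dx":0,"dy":0,"dz":0.6,"ax":0,"ay":0,"az":0,"hand":40},
    {"dx":0,"dy":0,"dz":1.1,"ax":0,"ay":0,"az":0,"hand":40},
    {"dx":0,"dy":0,"dz":1.38,"ax":0,"ay":0,"az":0,"hand":40},
    {"dx":0,"dy":0,"dz":1.38,"ax":0,"ay":0,"az":0,"hand":40},
    {"dx":0,"dy":0,"dz":1.38,"ax":0,"ay":0,"az":0,"hand":5},
    {"dx":0,"dy":0,"dz":1.38,"ax":0,"ay":0,"az":0,"hand":5},
    {"dx":0,"dy":0,"dz":1.38,"ax":0,"ay":0,"az":0,"hand":5},
    {"dx":0,"dy":0,"dz":1.38,"ax":0,"ay":0,"az":0,"hand":5}
  ],
  "newtons": 30
}}

```text
clock: 36.98
tool_pos: [0.5498, 0.2576, 0.1183]
eef_rot: [0.39, 0.921, -0.0, 0.0]
contact_force: [-2.5, -1.7, 6.3]
opening: 0.156
```

```bash
python3 b.py w33 .551 .2575 .117 -5
```

```text
t 37.02 tcp [0.5498 0.2576 0.1183] yaw 134.12 q7 -0.19 op 13.9 F [-1.4 -0.5  5.7]
d [-0.015  0.013  0.021] a [1.000e-02 1.000e-02 2.319e+01]
[-0.37  0.33 -0.  ] [-0.31  0.88 -0.36  1.73  0.49  0.63 -0.19]
```

{"method": "servo_tool", "body": {
  "deltas": [
    {"dx":0,"dy":0,"dz":-0.02,"ax":0,"ay":0,"az":1.6,"hand":5},
    {"dx":0,"dy":0,"dz":-0.02,"ax":0,"ay":0,"az":3.2,"hand":5},
    {"dx":0,"dy":0,"dz":-0.02,"ax":0,"ay":0,"az":4.8,"hand":5},
    {"dx":0,"dy":0,"dz":-0.02,"ax":0,"ay":0,"az":6.4,"hand":5},
    {"dx":0,"dy":0,"dz":-0.02,"ax":0,"ay":0,"az":8,"hand":5},
    {"dx":0,"dy":0,"dz":-0.02,"ax":0,"ay":0,"az":9.6,"hand":5},
    {"dx":0,"dy":0,"dz":-0.02,"ax":0,"ay":0,"az":11.2,"hand":5},
    {"dx":0,"dy":0,"dz":-0.02,"ax":0,"ay":0,"az":12.8,"hand":5},
    {"dx":0,"dy":0,"dz":-0.02,"ax":0,"ay":0,"az":14.4,"hand":5},
    {"dx":0,"dy":0,"dz":-0.02,"ax":0,"ay":0,"az":16,"hand":5}
  ]
}}

```text
clock: 38.28
tool_pos: [0.5493, 0.2576, 0.1184]
eef_rot: [0.946, 0.324, -0.001, 0.0]
contact_force: [-1.4, -0.5, -2.4]
opening: 0.156
```

```bash
python3 b.py w34 .551 .2575 .117 -5
```

```text
t 38.33 tcp [0.5493 0.2576 0.1183] yaw 37.58 q7 -1.34 op 13.9 F [-1.6  0.1 -1.9]
d [0.021 0.018 0.022] a [0.01 0.01 7.1 ]
[-0.05  0.22 -0.1 ] [-0.55  0.86  0.07  1.74 -0.1   0.54 -1.34]
```

{"method": "servo_tool", "body": {
  "deltas": [
    {"dx":0,"dy":0,"dz":0,"ax":0,"ay":0,"az":1.5,"hand":5},
    {"dx":0,"dy":0,"dz":0,"ax":0,"ay":0,"az":3,"hand":5},
    {"dx":0,"dy":0,"dz":0,"ax":0,"ay":0,"az":4.5,"hand":5},
    {"dx":0,"dy":0,"dz":0,"ax":0,"ay":0,"az":6,"hand":5},
    {"dx":0,"dy":0,"dz":0,"ax":0,"ay":0,"az":7.5,"hand":5},
    {"dx":0,"dy":0,"dz":0,"ax":0,"ay":0,"az":8.8,"hand":5},
    {"dx":0,"dy":0,"dz":0,"ax":0,"ay":0,"az":9.8,"hand":5},
    {"dx":0,"dy":0,"dz":0,"ax":0,"ay":0,"az":9.8,"hand":5},
    {"dx":0,"dy":0,"dz":0,"ax":0,"ay":0,"az":9.8,"hand":5}
  ]
}}

```text
clock: 39.45
tool_pos: [0.5501, 0.2578, 0.1185]
eef_rot: [0.984, -0.177, 0.0, 0.0]
contact_force: [1.3, -2.3, -3.7]
opening: 0.189
```

```bash
python3 b.py w35 .551 .2575 .117 -5
```

```text
t 39.5 tcp [0.5501 0.2578 0.1185] yaw -20.48 q7 -2.01 op 16.4 F [ 1.9 -1.9 -2.9]
d [ 0.015 -0.001  0.025] a [ 0.   -0.   -2.58]
[-0.35 -0.37  1.02] [-0.7   0.89  0.33  1.75 -0.48  0.58 -2.01]
```

View pics/w35.png

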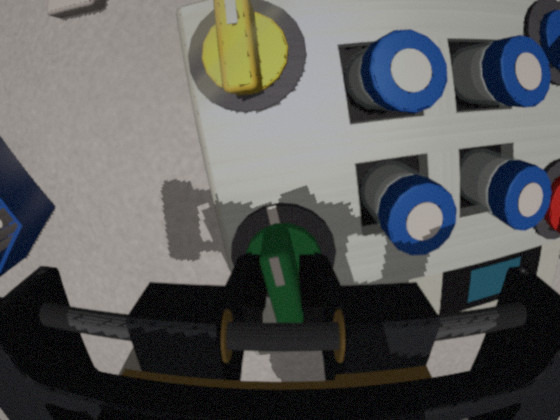

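Green is at the stop: moment 1.0 N m, and the line points to the tick at (272,213). Release and rise.

{"method": "servo_tool", "body": {
  "deltas": [
    {"dx":0,"dy":0,"dz":0,"ax":0,"ay":0,"az":-1,"hand":40},
    {"dx":0,"dy":0,"dz":0,"ax":0,"ay":0,"az":-2,"hand":40},
    {"dx":0,"dy":0,"dz":0,"ax":0,"ay":0,"az":-2,"hand":40},
    {"dx":0,"dy":0,"dz":-0.6,"ax":0,"ay":0,"az":-2,"hand":40},
    {"dx":0,"dy":0,"dz":-1.5,"ax":0,"ay":0,"az":-2,"hand":40},
    {"dx":0,"dy":0.5,"dz":-1.9,"ax":0,"ay":0,"az":-2,"hand":40},
    {"dx":0,"dy":1.2,"dz":-1.9,"ax":0,"ay":0,"az":-2,"hand":40},
    {"dx":0,"dy":2,"dz":-1.9,"ax":0,"ay":0,"az":-2,"hand":40},
    {"dx":0,"dy":2,"dz":-1.9,"ax":0,"ay":0,"az":-2,"hand":40}
  ]
}}

```text
clock: 40.62
tool_pos: [0.5062, 0.1416, 0.2333]
eef_rot: [0.997, -0.08, -0.001, 0.001]
contact_force: [-0.7, 0.1, -0.2]
opening: 0.454
```

```bash
python3 b.py w36 .621 .0415 .2 114.6
```

```text
t 40.67 tcp [0.5072 0.1443 0.2331] yaw -8.98 q7 -1.76 op 40.1 F [-0.6  0.6  1. ]
d [2.141 1.397 0.551] a [-1.00e-02 -0.00e+00 -2.06e+01]
[ 0.05 -0.01 -0.  ] [-0.57  0.63  0.34  1.91 -0.33  0.66 -1.76]
```

View pics/w36.png

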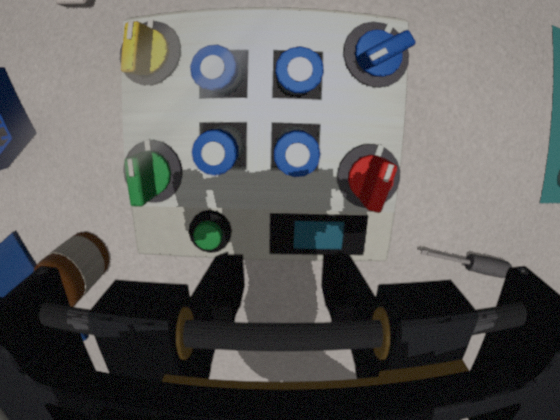

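Red, yellow and green all point at their ticks. Now blue.

{"method": "servo_tool", "body": {
  "deltas": [
    {"dx":2.14,"dy":1.4,"dz":0,"ax":0,"ay":0,"az":-20.6,"hand":40},
    {"dx":2.14,"dy":1.4,"dz":0,"ax":0,"ay":0,"az":-20.6,"hand":40},
    {"dx":2.14,"dy":1.4,"dz":0,"ax":0,"ay":0,"az":-20.6,"hand":40},
    {"dx":2.14,"dy":1.4,"dz":0,"ax":0,"ay":0,"az":-20.6,"hand":40},
    {"dx":2.14,"dy":1.4,"dz":0,"ax":0,"ay":0,"az":-20.6,"hand":40},
    {"dx":2.14,"dy":1.4,"dz":0,"ax":0,"ay":0,"az":-20.6,"hand":40},
    {"dx":2.14,"dy":1.4,"dz":0.2,"ax":0,"ay":0,"az":-20.6,"hand":40},
    {"dx":2.14,"dy":1.4,"dz":0.5,"ax":0,"ay":0,"az":-20.6,"hand":40},
    {"dx":2.14,"dy":1.4,"dz":0.55,"ax":0,"ay":0,"az":-20.6,"hand":40},
    {"dx":2.14,"dy":1.4,"dz":0.55,"ax":0,"ay":0,"az":-20.6,"hand":40}
  ]
}}

```text
clock: 41.92
tool_pos: [0.6221, 0.045, 0.199]
eef_rot: [0.649, 0.761, 0.0, -0.001]
contact_force: [0.5, 0.5, 0.4]
opening: 0.459
```

```bash
python3 b.py w37 .621 .0415 .2 114.6
```

```text
t 41.98 tcp [0.6223 0.0447 0.1992] yaw 99.38 q7 -0.19 op 40.3 F [ 1.2 -0.4 -0.3]
d [-0.049 -0.03  -0.013] a [ 0.   -0.01 -2.54]
[-0.05 -0.12  0.  ] [-0.02  0.77 -0.23  1.63  0.23  0.77 -0.19]
```

View pics/w37.png

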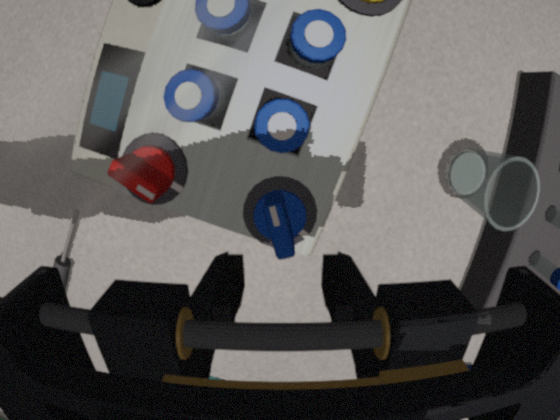

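{"method": "servo_tool", "body": {
  "deltas": [
    {"dx":-0.05,"dy":-0.03,"dz":0,"ax":0,"ay":0,"az":-2.5,"hand":40},
    {"dx":-0.05,"dy":-0.03,"dz":0.4,"ax":0,"ay":0,"az":-2.5,"hand":40},
    {"dx":-0.05,"dy":-0.03,"dz":0.9,"ax":0,"ay":0,"az":-2.5,"hand":40},
    {"dx":-0.05,"dy":-0.03,"dz":1.25,"ax":0,"ay":0,"az":-2.5,"hand":40},
    {"dx":-0.05,"dy":-0.03,"dz":1.36,"ax":0,"ay":0,"az":-2.5,"hand":40},
    {"dx":-0.05,"dy":-0.03,"dz":1.36,"ax":0,"ay":0,"az":-2.5,"hand":5},
    {"dx":-0.05,"dy":-0.03,"dz":1.36,"ax":0,"ay":0,"az":-2.5,"hand":5},
    {"dx":-0.05,"dy":-0.03,"dz":1.36,"ax":0,"ay":0,"az":-2.5,"hand":5},
    {"dx":-0.05,"dy":-0.03,"dz":1.36,"ax":0,"ay":0,"az":-2.5,"hand":5}
  ],
  "newtons": 30
}}

```text
clock: 43.1
tool_pos: [0.6207, 0.04, 0.1189]
eef_rot: [0.547, 0.837, 0.0, 0.0]
contact_force: [-2.8, -0.1, 5.1]
opening: 0.152
```

```bash
python3 b.py w38 .621 .0415 .117 -31
```

```text
t 43.15 tcp [0.6208 0.04   0.119 ] yaw 113.74 q7 -0.03 op 13.8 F [-2.1 -0.3  6.3]
d [0.021 0.014 0.033] a [ 1.000e-02 -1.000e-02  2.412e+01]
[-0.09  0.27  0.01] [ 0.    0.88 -0.26  1.68  0.35  0.62 -0.03]
```

{"method": "servo_tool", "body": {
  "deltas": [
    {"dx":0,"dy":0,"dz":-0.02,"ax":0,"ay":0,"az":1.6,"hand":5},
    {"dx":0,"dy":0,"dz":-0.02,"ax":0,"ay":0,"az":3.2,"hand":5},
    {"dx":0,"dy":0,"dz":-0.02,"ax":0,"ay":0,"az":4.8,"hand":5},
    {"dx":0,"dy":0,"dz":-0.02,"ax":0,"ay":0,"az":6.4,"hand":5},
    {"dx":0,"dy":0,"dz":-0.02,"ax":0,"ay":0,"az":8,"hand":5},
    {"dx":0,"dy":0,"dz":-0.02,"ax":0,"ay":0,"az":9.6,"hand":5},
    {"dx":0,"dy":0,"dz":-0.02,"ax":0,"ay":0,"az":11.2,"hand":5},
    {"dx":0,"dy":0,"dz":-0.02,"ax":0,"ay":0,"az":12.8,"hand":5},
    {"dx":0,"dy":0,"dz":-0.02,"ax":0,"ay":0,"az":14.4,"hand":5},
    {"dx":0,"dy":0,"dz":-0.02,"ax":0,"ay":0,"az":16,"hand":5}
  ]
}}

```text
clock: 44.4
tool_pos: [0.6197, 0.0404, 0.119]
eef_rot: [0.988, 0.152, -0.001, -0.0]
contact_force: [-1.3, 1.5, -0.9]
opening: 0.156
```

```bash
python3 b.py w39 .621 .0415 .117 -31
```

```text
t 44.45 tcp [0.6197 0.0404 0.119 ] yaw 17.22 q7 -1.18 op 13.5 F [-0.7  1.7  0.8]
d [ 0.026 -0.01   0.033] a [0.   0.02 8.04]
[ 0.26  0.36 -0.09] [-0.24  0.88  0.18  1.7  -0.25  0.58 -1.18]
```

{"method": "servo_tool", "body": {
  "deltas": [
    {"dx":0,"dy":0,"dz":0,"ax":0,"ay":0,"az":1.5,"hand":5},
    {"dx":0,"dy":0,"dz":0,"ax":0,"ay":0,"az":3,"hand":5},
    {"dx":0,"dy":0,"dz":0,"ax":0,"ay":0,"az":4.5,"hand":5},
    {"dx":0,"dy":0,"dz":0,"ax":0,"ay":0,"az":6,"hand":5},
    {"dx":0,"dy":0,"dz":0,"ax":0,"ay":0,"az":7.5,"hand":5},
    {"dx":0,"dy":0,"dz":0,"ax":0,"ay":0,"az":8.8,"hand":5},
    {"dx":0,"dy":0,"dz":0,"ax":0,"ay":0,"az":10.2,"hand":5},
    {"dx":0,"dy":0,"dz":0,"ax":0,"ay":0,"az":10.2,"hand":5},
    {"dx":0,"dy":0,"dz":0,"ax":0,"ay":0,"az":10.2,"hand":5}
  ]
}}

```text
clock: 45.58
tool_pos: [0.6205, 0.0406, 0.1191]
eef_rot: [0.93, -0.368, -0.0, -0.0]
contact_force: [-0.7, 0.7, -0.4]
opening: 0.184
```

```bash
python3 b.py w40 .621 .0415 .117 -31
```

```text
t 45.62 tcp [0.6205 0.0406 0.1191] yaw -43.2 q7 -1.91 op 16.2 F [ 0.4  1.6 -1.3]
d [-0.005 -0.017  0.035] a [-0.    0.   -2.03]
[ 0.23 -0.01  0.91] [-0.38  0.93  0.46  1.7  -0.62  0.66 -1.91]
```

View pics/w40.png

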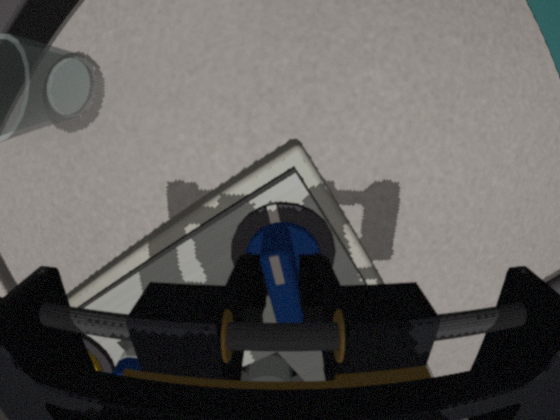

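Blue is at the stop: 0.9 N m, with the line on the tick at (274,213). Release, rise and go back for a check view.

{"method": "servo_tool", "body": {
  "deltas": [
    {"dx":0,"dy":0,"dz":0,"ax":0,"ay":0,"az":-1,"hand":40},
    {"dx":0,"dy":0,"dz":0,"ax":0,"ay":0,"az":-2,"hand":40},
    {"dx":0,"dy":0,"dz":0,"ax":0,"ay":0,"az":-2,"hand":40},
    {"dx":0,"dy":0,"dz":-0.6,"ax":0,"ay":0,"az":-2,"hand":40},
    {"dx":0,"dy":0,"dz":-1.5,"ax":0,"ay":0,"az":-2,"hand":40},
    {"dx":-0.5,"dy":-0.5,"dz":-2.2,"ax":0,"ay":0,"az":-4,"hand":40},
    {"dx":-2.3,"dy":-0.4,"dz":-2.5,"ax":0,"ay":0,"az":-5.5,"hand":40},
    {"dx":-2.3,"dy":-0.4,"dz":-2.5,"ax":0,"ay":0,"az":-5.5,"hand":40},
    {"dx":-2.3,"dy":-0.4,"dz":-2.5,"ax":0,"ay":0,"az":-5.5,"hand":40},
    {"dx":-2.3,"dy":-0.4,"dz":-2.5,"ax":0,"ay":0,"az":-5.5,"hand":40}
  ]
}}

```text
clock: 46.88
tool_pos: [0.5374, 0.1516, 0.2694]
eef_rot: [0.996, -0.092, 0.001, 0.0]
contact_force: [0.3, 0.0, -0.5]
opening: 0.451
```

```bash
python3 b.py w41 .4794 .218 .17 -10.5
```

```text
t 46.92 tcp [0.5377 0.151  0.2693] yaw -10.61 q7 -1.75 op 39.7 F [-0.1 -0.   0.6]
d [-1.163 -0.919  1.653] a [ 0.01 -0.01 -0.02]
[ 0.02 -0.03 -0.05] [-0.62  0.63  0.45  1.78 -0.36  0.81 -1.75]
```

View pics/w41.png

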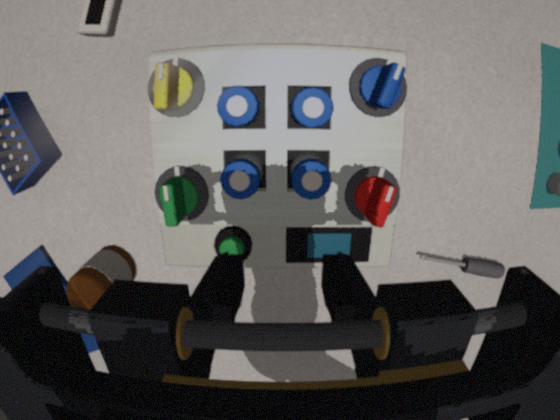

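```bash
python3 - <<'E'
from h import *
p=load('w41')['p']
cv2.imwrite('pics/wb2.png',np.vstack([np.hstack([cv2.resize(p[y:y+66,x:x+70],(400,300),interpolation=2) for x,y in r_]) for r_ in [[(142,52),(346,52)],[(148,160),(342,160)]]])[:,:,::-1])
E
```

```text
(no output)
```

View pics/wb2.png

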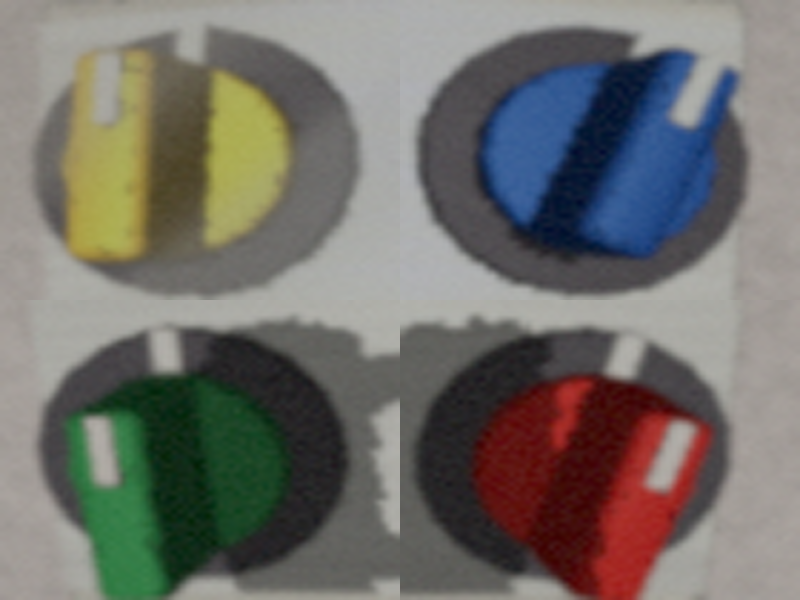

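All four lines are parallel to and aligned with their ticks. Now the button, starting with its heights from depth.

```bash
python3 - <<'E'
from h import *
f=load('side0'); fx,fy,cx,cy=f['k']; d=f['d']
v,u=np.mgrid[0:420,0:560]; X=np.stack([(u-cx)/fx*d,-(v-cy)/fy*d,-d,np.ones_like(d)],-1)@f['pose'].T
for vv in range(165,186,2): print(vv,[tuple((X[vv,uu,:3]*1000).round().astype(int).tolist()) for uu in (256,260,264)],f['p'][vv,260])
hs=cv2.cvtColor(load('w41')['p'],cv2.COLOR_RGB2HSV); m=((hs[...,0]>50)&(hs[...,0]<80)&(hs[...,1]>120)).astype(np.uint8); m[:225]=0
N,l,st,ce=cv2.connectedComponentsWithStats(m); i=1+np.argmax(st[1:,4]); print(st[i],ce[i],wz(load('w41'),*ce[i],.072))
E
```

```text
165 [(466, 285, 48), (479, 285, 48), (492, 284, 48)] [162 163 147]
167 [(466, 274, 48), (479, 279, 44), (491, 269, 51)] [161 161 146]
169 [(466, 261, 49), (479, 227, 72), (491, 260, 49)] [ 91 140  95]
171 [(467, 222, 69), (479, 219, 70), (491, 235, 59)] [ 10 123  50]
173 [(467, 211, 68), (479, 208, 71), (491, 222, 61)] [ 20 128  59]
175 [(467, 209, 63), (479, 205, 65), (491, 214, 59)] [17 57 32]
177 [(467, 202, 60), (479, 204, 59), (491, 204, 58)] [26 27 23]
179 [(467, 202, 53), (479, 200, 54), (491, 202, 52)] [18 14 15]
181 [(466, 198, 47), (479, 189, 54), (491, 200, 46)] [147 149 136]
183 [(467, 181, 52), (479, 185, 49), (491, 193, 44)] [163 162 148]
185 [(467, 177, 48), (479, 176, 49), (491, 175, 49)] [165 164 148]
[219 235  27  21 428] [231.67523364 246.08878505] [0.4813 0.2169 0.072 ]
```

{"method": "servo_tool", "body": {
  "deltas": [
    {"dx":-1.15,"dy":-0.92,"dz":0.3,"ax":0,"ay":0,"az":0,"hand":0},
    {"dx":-1.15,"dy":-0.92,"dz":0.6,"ax":0,"ay":0,"az":0,"hand":0},
    {"dx":-1.15,"dy":-0.92,"dz":1.2,"ax":0,"ay":0,"az":0,"hand":0},
    {"dx":-1.15,"dy":-0.92,"dz":2.0,"ax":0,"ay":0,"az":0,"hand":0},
    {"dx":-1.15,"dy":-0.92,"dz":2.5,"ax":0,"ay":0,"az":0,"hand":0},
    {"dx":-1.15,"dy":-0.92,"dz":2.5,"ax":0,"ay":0,"az":0,"hand":0}
  ]
}}

```text
clock: 47.68
tool_pos: [0.4788, 0.2172, 0.1172]
eef_rot: [0.996, -0.093, -0.002, 0.001]
contact_force: [-0.3, -0.4, -0.5]
opening: 0.005
```

```bash
python3 b.py w42 .480 .218 .09 -10.5; python3 -c "
from h import *
p,_,_=snap('side','s42'); cv2.imwrite('pics/s42c.png',cv2.resize(p[110:250,210:360],None,fx=4,fy=4,interpolation=2)[:,:,::-1])"
```

```text
t 47.73 tcp [0.4797 0.2177 0.1187] yaw -10.6 q7 -1.75 op 0.4 F [ 0.1 -0.   0.2]
d [ 0.004 -0.007  0.478] a [ 0.01  0.   -0.02]
[0.09 0.03 0.02] [-0.68  0.82  0.28  1.99 -0.53  0.4  -1.75]
```

View pics/s42c.png

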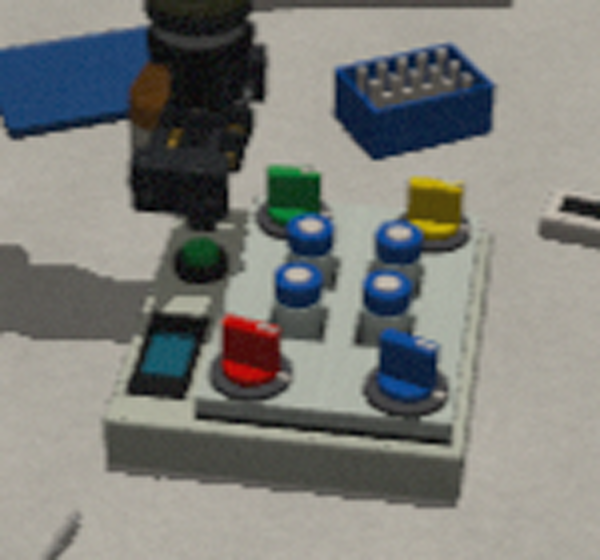

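View pics/w42.png

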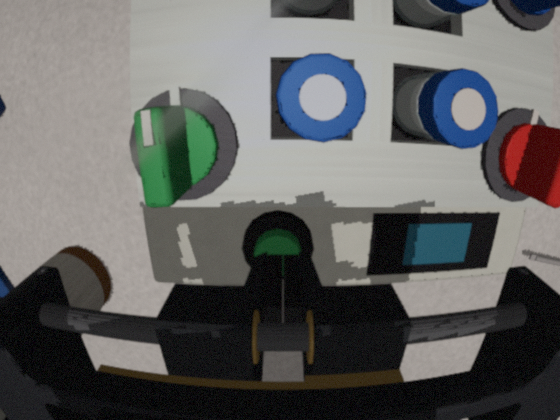

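The fingertips are centred over the button at (280,240), the bottle is clear and all four bolts are home. Press.

{"method": "servo_tool", "body": {
  "deltas": [
    {"dx":0,"dy":0,"dz":0.2,"ax":0,"ay":0,"az":0,"hand":0},
    {"dx":0,"dy":0,"dz":0.35,"ax":0,"ay":0,"az":0,"hand":0},
    {"dx":0,"dy":0,"dz":0.45,"ax":0,"ay":0,"az":0,"hand":0},
    {"dx":0,"dy":0,"dz":0.53,"ax":0,"ay":0,"az":0,"hand":0},
    {"dx":0,"dy":0,"dz":0.53,"ax":0,"ay":0,"az":0,"hand":0}
  ]
}}

```text
clock: 48.4
tool_pos: [0.4793, 0.2192, 0.0908]
eef_rot: [0.996, -0.091, 0.001, -0.001]
contact_force: [-7.3, -1.5, 35.4]
opening: 0.007
```

```bash
python3 b.py w43 .480 .218 .09 -10.5
```

```text
t 48.45 tcp [0.4793 0.2192 0.0908] yaw -10.47 q7 -1.73 op 0.4 F [-5.4 -1.2 35.4]
d [0.016 0.018 0.014] a [-0.03 -0.01  0.  ]
[-0.26  1.33  0.04] [-0.65  0.86  0.23  2.   -0.55  0.33 -1.73]
```

The button bottomed out at 35 N, with the tip at about 0.066 m, clear of the bezel at 0.060 m. Lift straight up and back off.

{"method": "servo_tool", "body": {
  "deltas": [
    {"dx":0,"dy":0,"dz":-0.4,"ax":0,"ay":0,"az":0,"hand":0},
    {"dx":0,"dy":0,"dz":-1.2,"ax":0,"ay":0,"az":0,"hand":0},
    {"dx":0,"dy":0,"dz":-2.2,"ax":0,"ay":0,"az":0,"hand":0},
    {"dx":0,"dy":0.5,"dz":-2.9,"ax":0,"ay":0,"az":0,"hand":0},
    {"dx":0,"dy":1.5,"dz":-2.9,"ax":0,"ay":0,"az":0,"hand":0},
    {"dx":0,"dy":1.5,"dz":-2.9,"ax":0,"ay":0,"az":0,"hand":0}
  ]
}}

```text
clock: 49.2
tool_pos: [0.4616, 0.1259, 0.2623]
eef_rot: [0.995, -0.095, -0.0, 0.001]
contact_force: [-0.0, 1.4, -0.6]
opening: 0.006
```

```bash
python3 b.py w44 .480 .218 .09 -10.5; python3 -c "
from h import *
snap('side','s44'); snap('scene','c44')"
```

```text
t 49.25 tcp [0.4621 0.1287 0.2618] yaw -10.68 q7 -1.71 op 0.1 F [ 0.1  0.4 -0.5]
d [ 0.018 -1.518  2.863] a [ 0.    0.   -0.03]
[ 0.05  0.   -0.02] [-0.66  0.55  0.46  2.01 -0.38  0.66 -1.71]
```

View pics/w44.png

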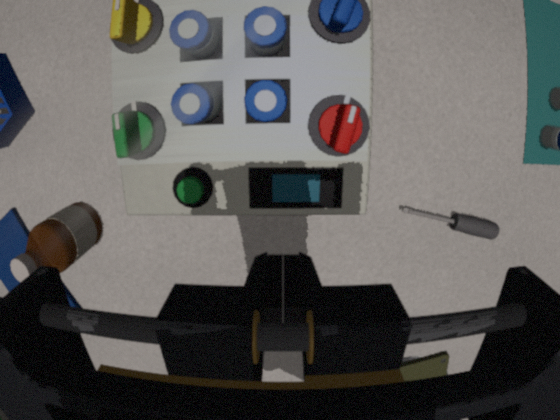

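View pics/c44.png

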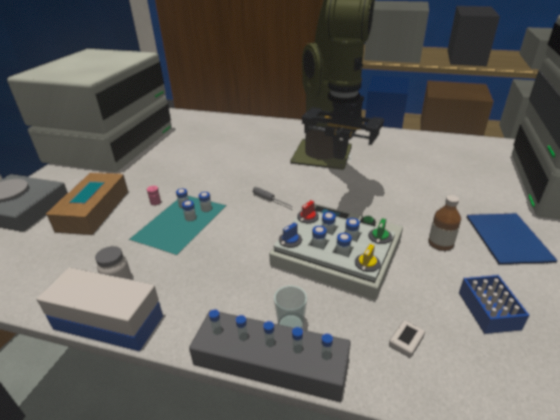

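View pics/s44.png

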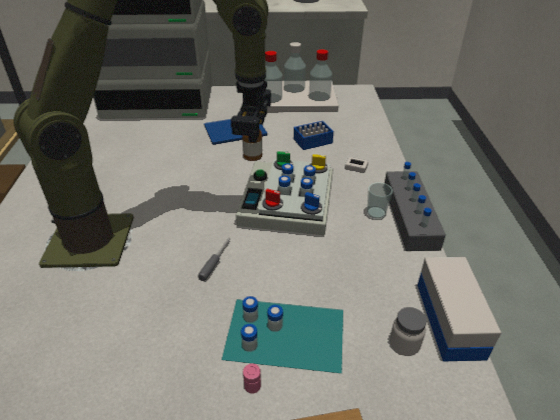

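Four jars are upright in the block, three surplus spares stand on the mat, the bolts are home, the bottle is standing and the gripper is clear. Handing in.

```bash
python3 -c "
from h import *
print(r.finish_job())"
```

```text
the job is handed in; nothing more can be done
None
```

I filled both empty pockets (3 and 4, far row), tightened the bolts in the order red, yellow, green, blue, pressed the start button and handed the job in at about 49 s.

- **Jars:** all four pockets hold upright jars, and the two that were already loaded were not moved. The other three spares stand upright on the mat; one of them was shifted during the run, as announced.
- **First insertion:** the first jar caught on the pocket's near lip and tilted about 30° in the grip, with roughly 14 N of contact force. I lifted it out, stood it upright on the bench, regripped it harder and seated it properly.
- **Bolts:** red, green and blue reached their end stops with a turning moment of 0.9–1.15 N m. For yellow I read 0.75 N m, then pushed a little further without reading it again. In the check picture before the press, each white line was parallel to its tick.
- **Start button:** it was pressed until it bottomed out at 35 N, far above its 4 N spring. The fingertips went about 5–6 mm below the top as measured and stayed above the button's rim. I did not measure the travel directly.
- **Last views:** all three cameras showed everything in place, the amber bottle standing and the gripper clear of the scene. No check was left failed or in disagreement.

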